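Measure a pack of lantern slats

ROBOT

A 6-joint arm with a two-finger parallel gripper is mounted at the origin on the work surface. World frame = base frame: x ahead of the robot, y to its left, z up, the work surface at z = 0. Lengths are in m, angles in rad, forces in N, time in s.
With the tool pointing down it reaches from about 0.3 to 0.85 m from the base axis. Payload 4.2 kg.
Tool frame: the origin (TCP) lies at the very end of the fingers, on their centre line; the grasp point (between the pads) lies 19 mm behind it; z points along the fingers, y is the line along which they close (so a half turn about z gives the same grasp; the last joint's range is limited). The gripper opens to 91 mm and grips with 3 to 60 N. Pads are 32 mm wide; open, the fingers measure 118 mm over their backs; the gripper's body (76 mm by 178 mm) begins 60 mm behind the grasp point.
Start: joints at [1.304, 0.32, 1.565, -0, 1.257, -0.02], TCP at [0.14, 0.558, 0.214] pointing down, gripper open.
Joint ranges: [-3.11, 3.11], [-0.84, 2.01], [0.21, 2.61], [-1.34, 4.49], [0.05, 2.63], [-2.56, 2.56]. Speed limits (rad/s): [2.57, 2.57, 3.14, 3.14, 3.14, 3.14].

INTERFACE

Orientations are given as a rotation vector (axis times angle).
In Python, from workcell import robot gives the robot as it stands.
- The arm moves only by the tool send_rows, never from a script. Its argument "rows" is a list of rows, each an object of numbers: "x", "y", "z": the shift along the tool's x, y, z scaled (see below); "twist": the turn about the tool's z scaled (see below). A call has 1 to 10 rows; each row is the pose to reach, as a shift and turn from the pose commanded when the call began, along the tool's axes at that moment; what a row does not reach only later rows make up. The controller multiplies each number of a shift by 150 mm and each number of a turn by pi/2 rad. A row lasts 1/8 s, in which the tool goes at most 62.5 mm and 10.7 degrees, less where a joint would pass 70% of its speed; a pose out of reach is approached as far as the arm can. A call with a number of a shift or a turn outside -1 to 1 is refused whole. A call with a gripper value outside its range is refused whole. "gripper" is the gripper command: -1 is shut, 1 is fully open, values between are in proportion, set as the call begins (left out, the last holds). The fingers move at their own pace and stop on an object; "newtons" is the grip in N (left out, the last holds). Time passes only in rows, so rows that repeat a pose let the fingers close. It gives the time, the measured TCP pose, the force, the opening and the grip force at its end, in the units of the state.
- robot.sense(): the state, without advancing time (a new reading comes with each control period).
- robot.capture(name): name is "scene" or "top"; returns a dict with "color" (384x512x3 uint8, blue, green, red), "z_map" (384x512 float32, m along the optical axis (not along the pixel's ray), 0 where there is no reading), "intrinsics" (3x3 intrinsics, pixels), "k1" (the pictures are not rectified: a ray, as slopes to the right and down, at radius r is drawn at 1 + k1 r^2 times it, then the intrinsics apply), "pose" (4x4, takes a point from camera to world coordinates). Camera axes: x right, y down, z forward; pixel columns grow to the right and rows downward; lengths in m; the calibration is good to about 2 mm. A picture is of the moment at which its call begins.
- robot.finish_job(): hands the job in; it is judged then, once.
The state is a dict: "time": time; "q": joint angles; "qd": joint speeds; "tau": joint torques, N m; "ee_pos": TCP position; "tcp_rot": TCP orientation; "ft_force": force on the tool from outside, world axes, zero at the start; "wrist_torque": the same for the moment, N m; "finger_gap": finger opening in m; "grip_force": force on a finger pad.
Only numpy, scipy, OpenCV 4.12 (cv2) and the standard library are available. Lean on these libraries where they do the work, as an engineer would, in place of code of your own. Each camera call takes 0.05 s, during which the arm holds its last target. There are 200 camera calls.

TASK

Gather all the plywood slats from the raised rack into one flush pack on the gauge's anvil: slide each along its lane until it overhangs the rack's front edge, take it by that end, feed it in under the raised foot up against the column and lay it down, never letting a slat fall onto the table. Then lay the dark wooden block lengthways on top of the pack under the foot, up against the column too, press the sprung foot down onto the block and hold it there for about a second to take the pack's height, and let it spring back up. Finally take the block out again and lay it back on its cork mat, wholly on it, leaving the pack in the gauge. Leave the bowl, the glue jar and the tape roll where they are.

Things in the scene. Friction and masses are not known exactly. Their poses are not given: they have to be found in the camera images.
- rack: Raised grey board, fixed, 245 mm deep (x) by 276 mm wide (y), top 50 mm above the table; origin under its centre, x away from the robot, z up. Three lanes along x, centred at y = -92, 0, 92 mm, 64 mm wide between fences 10 mm high, open at both ends; fingers do not fit beside a slat in them. The front edge, over which slats are slid, is at x = -122.5 mm.
- rack_edge (a point): Middle of the rack's front edge, at the board's top; same axes as the rack.
- slat0_center (a point): Centre (half-way up) of a thin plywood slat, 170 mm long (its x), 56 mm wide (its y), 4 mm thick, about 35 g; it starts flat in the right-hand (rack y = -92 mm) lane of the rack, a few mm to 30 mm inside the front edge. Only two or three of the slats are present.
- slat1_center (a point): Centre (half-way up) of a thin plywood slat, 170 mm long (its x), 56 mm wide (its y), 4 mm thick, about 35 g; it starts flat in the middle lane of the rack, a few mm to 30 mm inside the front edge. Only two or three of the slats are present.
- slat2_center (a point): Centre (half-way up) of a thin plywood slat, 170 mm long (its x), 56 mm wide (its y), 4 mm thick, about 35 g; it starts flat in the left-hand (rack y = +92 mm) lane of the rack, a few mm to 30 mm inside the front edge. Only two or three of the slats are present.
- gauge: Steel height gauge, fixed; origin at table height under the middle of its anvil, x from its open front (robot side) to its column, z up. Base plate 12 mm thick, x = -70 to 120 mm, 100 mm wide. Column 215 mm high, front face (the end stop) at x = 60 mm. From it an arm, 40 mm wide, reaches forward to x = -5 mm, from 165 to 200 mm above the table.
- gauge_seat (a point): Centre of the anvil's top, 50 mm high, x = -55 to 55 mm, with fences 14 mm high along its sides, 64 mm apart; a tongue 34 mm wide, 20 mm thick runs on to x = -90 mm at the same height. Against the column a slat or block has its centre at x = -25 mm, and fingers fit beside its near 55 mm. Seated: centre x -50 to -15 mm, y within 10 mm, flat, parallel to x.
- foot (a joint): Downward travel of the gauge's sprung foot in m, 0 at the top (rest), 0.045 fully down. The foot is a 28 mm disc on an upright rod at gauge x = 15 mm, y = 0; at 0 its underside is 124 mm above the table. It reads about 0.032 touching the block on two slats and 0.028 on three. A spring returns it: about 2.5 N to start it, 5 N at 0.03.
- foot_knob (a point): Centre of the top face of the round black knob (40 mm across, 20 mm thick) at the top of the foot's rod, 270 mm above the table at rest: press it straight down.
- foot_face (a point): Centre of the underside of the foot's disc; it moves down with the foot.
- block_center (a point): Centre of the dark hardwood block, 170 mm long (its x), 60 mm wide, 34 mm high, 0.22 kg; it starts flat on the cork mat.
- mat: Cork mat, fixed flat on the table between rack and gauge, 230 mm (its x) by 125 mm, 3 mm thick; origin at the centre of its underside, x away from the robot.
- bowl: Bystander, to be left alone: an open blue plastic bowl, 110 mm across, 40 mm high; origin at its underside.
- glue_jar: Bystander, to be left alone: a closed glue jar, 64 mm across, 100 mm high; origin at its underside.
- tape: Bystander, to be left alone: a roll of masking tape lying flat, 90 mm across, 25 mm high; origin at its underside.
There are look-alikes about, which are no part of the job. Leave any white look-alike of the part that bears slat0_center alone.

How it is judged:
By the outcome, as a careful person would: the job done as asked, in the order asked, and still so for the second after the job is handed in, with the robot touching nothing.
Of slat0, slat1, slat2 only 2 to 3 are there at a start; the rules pass over those that are not, and their reading is None.
At some moment in a run one of block may be knocked a few centimetres aside while the robot is not near it.
It also fails if it takes over 210 s, if anything falls off the work surface, if the arm or the gripper's body presses on something with over 40 N, if the wrist force passes 120 N, or if a joint passes its speed limit or range.

## Working session

There is one attempt and no reset: what is moved stays moved. The work goes in short steps, Python scripts to look and compute and a tool call to move; the robot and the scene stay as the last step left them, time stands still between calls to the robot, and variables do not carry over. Pictures are saved under pics/ and viewed, at most 14 in all, crops included, and the job is handed in when it is done.

Besides the shell and the picture viewer there is one more tool, called after "Emit:" as name([rows], argument=value, ...), one row to a line, values as JSON. send_rows: Moves the arm, as the interface text tells. Shifts and turns lie within -1 to 1; 1 stands for 150 mm of shift or pi/2 rad of turn. Its arguments: {"type":"object","properties":{"rows":{"type":"array"},"gripper":{"type":"number"},"newtons":{"type":"number"}},"required":["rows"]}

```bash
mkdir -p pics; cat > h.py <<'E'
import numpy as np, cv2
from workcell import robot
def cloud(c):
    K=c["intrinsics"];h,w=c["z_map"].shape
    u,v=np.meshgrid(np.arange(w,dtype=float),np.arange(h,dtype=float))
    # invert radial drawing model
    xd=(u-K[0,2])/K[0,0];yd=(v-K[1,2])/K[1,1];x,y=xd.copy(),yd.copy()
    for _ in range(20):
        f=1+c["k1"]*(x*x+y*y);x,y=xd/f,yd/f
    z=c["z_map"];P=np.stack([x*z,y*z,z],-1)
    return P@c["pose"][:3,:3].T+c["pose"][:3,3]
E
python3 - <<'E'
from h import *
for n in("scene","top"):
    c=robot.capture(n);np.savez(f"{n}0.npz",**c)
    cv2.imwrite(f"pics/{n}0.png",cv2.resize(c["color"],None,fx=1.5,fy=1.5))
    print(n,c["pose"].round(3).tolist(),c["intrinsics"].tolist(),c["k1"])
print(robot.sense())
E
```

```text
scene [[-0.741, 0.37, -0.56, 1.141], [0.671, 0.427, -0.606, 0.688], [0.015, -0.825, -0.564, 0.827], [0.0, 0.0, 0.0, 1.0]] [[424.8599703541615, 0.0, 253.03147274603592], [0.0, 424.8599703541615, 189.4990039765968], [0.0, 0.0, 1.0]] -0.1432387443563285
top [[0.006, -0.988, 0.153, 0.363], [-1.0, -0.009, -0.014, 0.031], [0.016, -0.153, -0.988, 1.128], [0.0, 0.0, 0.0, 1.0]] [[367.20446847821466, 0.0, 253.48602041539112], [0.0, 367.20446847821466, 186.78014496949606], [0.0, 0.0, 1.0]] -0.06684888194668244
{'time': 0.1, 'q': array([ 1.30398894e+00,  3.20279831e-01,  1.56556265e+00, -1.82178746e-05,
        1.25740252e+00, -1.99736855e-02]), 'qd': array([ 0.0005629 , -0.00176298, -0.00353507, -0.00147234, -0.00234327,
       -0.00116422]), 'tau': array([-6.17203350e-04, -4.13331163e+01, -2.32508361e+01,  7.28325779e-02,
        4.20570828e-02, -4.21920060e-05]), 'ee_pos': array([0.14036297, 0.55713641, 0.21317239]), 'tcp_rot': array([-3.86706077e-01, -3.11747982e+00,  2.57256696e-03]), 'ft_force': array([-1.02441631, -0.28160146, -0.67347651]), 'wrist_torque': array([-0.03107848,  0.00282431, -0.00714083]), 'grip_force': 0.0, 'finger_gap': 0.09105704115735211}
```

View pics/scene0.png

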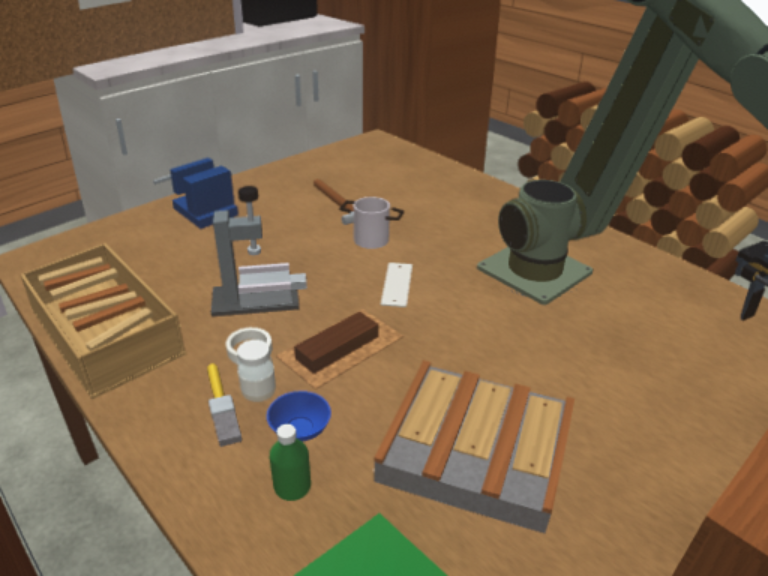

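View pics/top0.png

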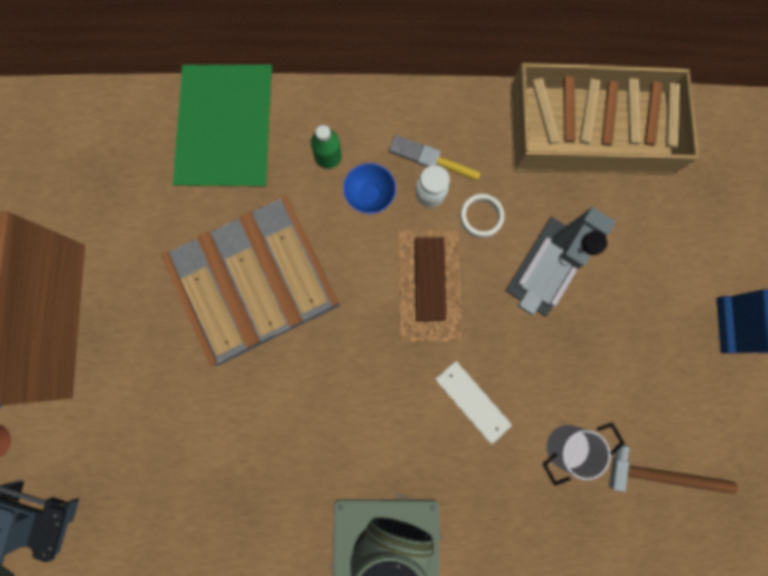

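The scene shows three plywood slats in the rack, at top-picture pixels (210,310), (255,290) and (297,270). The white slat at (473,402) lies on the table and is the look-alike, so I leave it. The block is on the mat at (430,280) and the gauge is at (560,262). Next I measure the poses.

```bash
python3 - <<'E'
from h import *
T=dict(np.load("top0.npz"));S=dict(np.load("scene0.npz"))
PT,PS=cloud(T),cloud(S)
def rect(name,P):
    (c,wh,a)=cv2.minAreaRect(P[:,:2].astype(np.float32));b=cv2.boxPoints((c,wh,a))
    e=b[1]-b[0];f=b[2]-b[1]
    l=e if np.hypot(*e)>np.hypot(*f) else f
    print(name,len(P),np.round(c,4),np.round(wh,4),"longaxis deg",round(np.degrees(np.arctan2(l[1],l[0]))%180,2),"z",np.round(np.percentile(P[:,2],[5,50,95]),4))
def px(img,x0,x1,y0,y1):
    m=np.zeros(img.shape[:2],bool);m[int(y0/1.5):int(y1/1.5),int(x0/1.5):int(x1/1.5)]=1;return m
z=PT[...,2]
m=px(z,150,350,190,375);rect("rack",PT[m&(z>.03)&(z<.08)])
rect("rack fences",PT[m&(z>.056)&(z<.08)])
hsv=cv2.cvtColor(T["color"],cv2.COLOR_BGR2HSV)
wood=m&(hsv[...,1]>70)&(hsv[...,2]>130)&(z>.045)&(z<.065)
n,lab,st,cen=cv2.connectedComponentsWithStats(wood.astype(np.uint8))
for i in range(1,n):
    if st[i,4]>100: rect(f"wood{i} px{cen[i]*1.5}",PT[lab==i])
m=px(z,395,470,225,345);rect("block",PT[m&(z>.028)&(z<.06)])
mt=m&(hsv[...,1]>60)&(hsv[...,2]>110);
rect("mat",PT[m&(z>.0018)&(z<.06)])
m=px(z,500,615,205,320)
for a,b in((.006,.3),(.04,.08),(.15,.22),(.255,.3)):
    rect(f"gauge {a}",PT[m&(z>a)&(z<b)])
zs=PS[...,2]
d=np.hypot(PS[...,0]-.5,PS[...,1]+.27)<.25
for a,b in((.04,.056),(.058,.08),(.19,.215),(.26,.3)):
    q=d&(zs>a)&(zs<b)&px(zs,200,310,180,315)
    if q.sum()>10: rect(f"S gauge {a}",PS[q])
for nm,bx in(("bowl",(340,400,160,215)),("jar",(412,455,160,210)),("tape",(455,510,190,240)),("white",(430,515,355,445))):
    q=px(z,*bx)&(z>.003);rect(nm,PT[q])
E
```

```text
rack 7690 [0.5581 0.2242] [0.2478 0.3929] longaxis deg 116.87 z [0.0489 0.0552 0.0628]
rack fences 3329 [0.5322 0.2757] [0.2462 0.2772] longaxis deg 117.12 z [0.0563 0.0599 0.0637]
wood1 px[298.41833811 263.65078797] 1396 [0.58   0.1875] [0.2417 0.0761] longaxis deg 26.86 z [0.0517 0.0556 0.0624]
wood2 px[259.37722081 284.80583756] 1576 [0.5388 0.2651] [0.2419 0.081 ] longaxis deg 25.53 z [0.0518 0.0559 0.0627]
wood3 px[215.52368758 304.9081306 ] 1562 [0.4957 0.3493] [0.2395 0.0852] longaxis deg 25.92 z [0.0518 0.0557 0.0626]
wood5 px[185.66666667 305.88541667] 288 [0.4735 0.3944] [0.2424 0.0132] longaxis deg 26.7 z [0.0577 0.061  0.0637]
block 1115 [ 0.5382 -0.0856] [0.1684 0.0607] longaxis deg 0.7 z [0.0342 0.0378 0.0413]
mat 3079 [ 0.5317 -0.0926] [0.2491 0.1551] longaxis deg 0.18 z [0.0022 0.0059 0.0403]
gauge 0.006 2611 [ 0.5828 -0.3553] [0.2421 0.2445] longaxis deg 91.47 z [0.0113 0.0538 0.2697]
gauge 0.04 1158 [ 0.5488 -0.3205] [0.0863 0.1777] longaxis deg 146.99 z [0.0469 0.0519 0.0666]
gauge 0.15 608 [ 0.5854 -0.3457] [0.0499 0.0949] longaxis deg 149.2 z [0.1713 0.2019 0.2176]
gauge 0.255 213 [ 0.5619 -0.3303] [0.0373 0.0357] longaxis deg 49.97 z [0.2594 0.2704 0.273 ]
S gauge 0.04 554 [ 0.5521 -0.319 ] [0.0882 0.1828] longaxis deg 147.81 z [0.0425 0.0508 0.0547]
S gauge 0.058 305 [ 0.5638 -0.3311] [0.0936 0.1436] longaxis deg 146.67 z [0.0586 0.0639 0.0728]
S gauge 0.19 280 [ 0.5867 -0.3424] [0.0531 0.0925] longaxis deg 143.6 z [0.1919 0.2015 0.2135]
S gauge 0.26 94 [ 0.5634 -0.3267] [0.0397 0.034 ] longaxis deg 34.54 z [0.2605 0.2692 0.2716]
bowl 1002 [0.5817 0.0412] [0.4375 0.1251] longaxis deg 0.07 z [0.0039 0.0182 0.0415]
jar 702 [ 0.5805 -0.0636] [0.1065 0.4622] longaxis deg 169.54 z [0.0041 0.0707 0.1029]
tape 482 [ 0.5381 -0.1315] [0.138  0.4571] longaxis deg 154.01 z [0.0032 0.0196 0.0285]
white 1282 [ 0.2988 -0.1132] [0.2882 0.1761] longaxis deg 89.87 z [0.0032 0.0049 0.0084]
```

```bash
python3 - <<'E'
from h import *
T=dict(np.load("top0.npz"))
c=T["color"]
a=cv2.resize(c[125:250,100:235],None,fx=4,fy=4,interpolation=cv2.INTER_CUBIC)
cv2.imwrite("pics/crop1.png",a)
E
```

```text
(no output)
```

View pics/crop1.png

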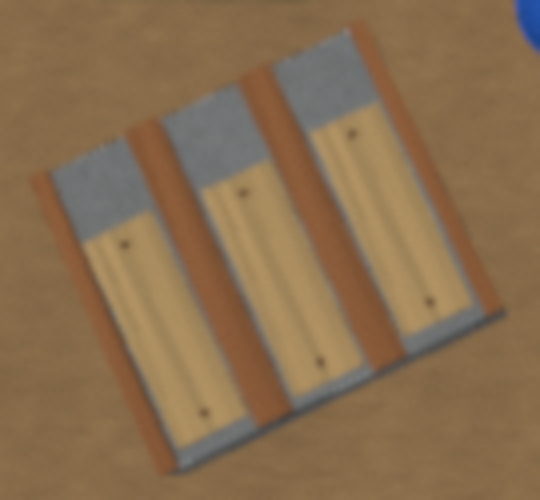

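The crop shows three plywood slats, front ends at crop pixels (210,430), (325,385) and (440,318), each about 20 mm inside the front edge. All three are in the rack lanes, so they are the real ones. Next I refine the slat positions in the rack frame and the gauge yaw.

```bash
cat >> h.py <<'E'
RACK=(np.array([.5322,.2757]),np.radians(27.0))
GAUGE=(np.array([.550,-.3203]),np.radians(-32.8))
def w(frame,x,y=0):  # frame mm -> world xy m
    o,a=frame;return o+np.array([[np.cos(a),-np.sin(a)],[np.sin(a),np.cos(a)]])@np.array([x,y])/1000
def loc(frame,xy):
    o,a=frame;return (np.asarray(xy)-o)@np.array([[np.cos(a),-np.sin(a)],[np.sin(a),np.cos(a)]])*1000
def project(c,P):
    q=(P-c["pose"][:3,3])@c["pose"][:3,:3];s=q[...,:2]/q[...,2:]
    s=s*(1+c["k1"]*(s**2).sum(-1,keepdims=True));K=c["intrinsics"]
    return (s*[K[0,0],K[1,1]]+K[:2,2]).astype(np.float32)
def rectify(c,frame,xs,ys,z):
    X,Y=np.meshgrid(xs,ys,indexing="ij");xy=np.stack([X,Y],-1)@np.array([[np.cos(frame[1]),np.sin(frame[1])],[-np.sin(frame[1]),np.cos(frame[1])]])/1000+frame[0]
    uv=project(c,np.concatenate([xy,np.full(X.shape+(1,),z)],-1))
    return cv2.remap(c["color"],uv[...,0],uv[...,1],cv2.INTER_LINEAR)
def go(frame,x,y,z,yawoff=180):
    """print tool shift (units) and twist (units) to frame point; z in mm of TCP"""
    s=robot.sense();R=cv2.Rodrigues(s["tcp_rot"])[0];p=np.append(w(frame,x,y),z/1000)
    d=R.T@(p-s["ee_pos"])/.15
    yaw=np.arctan2(R[1,0],R[0,0]);t=(frame[1]+np.radians(yawoff)-yaw+np.pi)%(2*np.pi)-np.pi
    print(f"-> {x},{y},{z}: x {d[0]:.3f} y {d[1]:.3f} z {d[2]:.3f} twist {-t/(np.pi/2):.3f}")
def st():
    s=robot.sense();R=cv2.Rodrigues(s["tcp_rot"])[0]
    print("t",round(s["time"],2),"pos",s["ee_pos"].round(4),"yaw",round(np.degrees(np.arctan2(R[1,0],R[0,0])),2),"tilt",R[:,2].round(3),"rack",loc(RACK,s["ee_pos"][:2]).round(1),"gauge",loc(GAUGE,s["ee_pos"][:2]).round(1),"F",s["ft_force"].round(1),"gap",round(s["finger_gap"],4),"grip",round(s["grip_force"],1),"q",s["q"].round(2))
E
python3 - <<'E'
from h import *
T=dict(np.load("top0.npz"))
xs=np.arange(-150,150,1.);
for yl in(-92,0,92):
    I=rectify(T,RACK,xs,np.arange(yl-15,yl+16,1.),.054)
    s=cv2.cvtColor(I,cv2.COLOR_BGR2HSV)[...,1].mean(1)
    print(yl,[(int(xs[i]),int(s[i])) for i in range(15,300,4)][:12],[(int(xs[i]),int(s[i])) for i in range(195,260,4)])
    I=rectify(T,RACK,np.arange(-70,30,1.),np.arange(yl-40,yl+41,1.),.054)
    print("  prof y",I.mean((0))[::3,0].astype(int))
# gauge lateral profiles: fences' tops & knob
g=cv2.cvtColor(rectify(T,GAUGE,np.arange(-50,0,1.),np.arange(-60,61,1.),.064),cv2.COLOR_BGR2GRAY)
for k in(slice(0,12),slice(30,45)):
    print("gauge y",g[k].mean(0)[::3].astype(int))
P=cloud(T);z=P[...,2];L=loc(GAUGE,P[...,:2].reshape(-1,2)).reshape(P.shape[:2]+(2,))
for a,b,x0,x1 in((.058,.07,-60,10),(.045,.056,-95,-60),(.19,.21,-10,130),(.26,.28,-30,60)):
    q=(z>a)&(z<b)&(L[...,0]>x0)&(L[...,0]<x1)&(abs(L[...,1])<60)
    print(a,q.sum(),"min",np.percentile(L[q],1,0).round(1),"max",np.percentile(L[q],99,0).round(1))
    if a==.058:
        for sg in(1,-1):
            h=q&(L[...,1]*sg>0);print("fence",np.polyfit(L[h][:,0],L[h][:,1],1).round(3))
st();
go(RACK,105,92,150)
E
```

```text
-92 [(-135, 114), (-131, 89), (-127, 20), (-123, 5), (-119, 5), (-115, 9), (-111, 66), (-107, 105), (-103, 111), (-99, 111), (-95, 113), (-91, 112)] [(45, 113), (49, 112), (53, 110), (57, 96), (61, 47), (65, 3), (69, 4), (73, 5), (77, 5), (81, 5), (85, 6), (89, 5), (93, 4), (97, 5), (101, 5), (105, 5), (109, 5)]
  prof y [ 56  59  72  93  98  91  89  91  94  95  96  95  93  90  89  90  94  97
  97  94  93  94  99 100  83  61  53]
0 [(-135, 115), (-131, 98), (-127, 31), (-123, 4), (-119, 8), (-115, 64), (-111, 105), (-107, 111), (-103, 112), (-99, 112), (-95, 112), (-91, 111)] [(45, 112), (49, 110), (53, 94), (57, 43), (61, 2), (65, 4), (69, 4), (73, 4), (77, 5), (81, 5), (85, 4), (89, 5), (93, 5), (97, 4), (101, 5), (105, 5), (109, 5)]
  prof y [ 58  59  67  81  89  89  90  92  94  95  96  95  93  89  89  91  95  97
  96  93  93  96 101  99  80  59  52]
92 [(-135, 115), (-131, 97), (-127, 32), (-123, 4), (-119, 5), (-115, 6), (-111, 67), (-107, 106), (-103, 111), (-99, 112), (-95, 113), (-91, 112)] [(45, 113), (49, 112), (53, 110), (57, 96), (61, 48), (65, 4), (69, 5), (73, 6), (77, 
[... 301 characters left out ...]
 168 177 173 145  99  69
  67  69  75  94 108]
gauge y [111 111 111 112 119 142 169 176 161 135 136 148 150 151 152 152 151 150
 151 152 153 153 153 152 153 152 152 153 155 158 167 176 172 146 102  71
  67  68  75  94 110]
0.058 154 min [-53.4 -43.4] max [ 8.6 41.5]
fence [ 0.053 37.079]
fence [-4.0000e-03 -3.7778e+01]
0.045 107 min [-89.4 -17.1] max [-60.7  14.2]
0.19 267 min [ -3.4 -20.3] max [80.6 22.5]
0.26 199 min [ -1.9 -20.1] max [32.5 16.4]
t 0.1 pos [0.1404 0.5571 0.2132] yaw 165.86 tilt [-0.    -0.002 -1.   ] rack [-221.4  428.7] gauge [-819.6  515.6] F [-1.  -0.3 -0.7] gap 0.0911 grip 0.0 q [ 1.3   0.32  1.57 -0.    1.26 -0.02]
-> 105,92,150: x -3.115 y -0.258 z 0.422 twist -0.457
```

Emit:
send_rows([
  {"x":-1},
  {"x":-1},
  {"x":-1},
  {"x":-1},
], gripper=-1, newtons=20)

```text
$.rows[0]: bad value
```

Emit:
send_rows([
  {"x":-1},
  {"x":-1},
  {"x":-1},
])

```text
$.rows[0]: bad value
```

Emit:
send_rows([
  {"x":-1},
  {"x":-1},
  {"x":-1},
])

```text
$.rows[0]: bad value
```

Emit:
send_rows([
  {"x":-0.1,"y":-0.25,"z":0.2,"twist":-0.457},
  {"x":-0.1,"y":-0.25,"z":0.2,"twist":-0.457},
  {"x":-0.1,"y":-0.25,"z":0.2,"twist":-0.457},
  {"x":-0.1,"y":-0.25,"z":0.2,"twist":-0.457},
  {"x":-0.1,"y":-0.25,"z":0.2,"twist":-0.457},
  {"x":-0.1,"y":-0.25,"z":0.2,"twist":-0.457},
])

```text
time: 0.85
ee_pos: [0.1458, 0.5174, 0.1837]
tcp_rot: [0.73, -3.055, 0.001]
ft_force: [0.1, 0.1, 0.2]
finger_gap: 0.0913
grip_force: 0.0
```

```bash
sed -i 's/^GAUGE=.*/GAUGE=(np.array([.5495,-.3211]),np.radians(-32.8))/' h.py; python3 -c "
from h import *
st();go(RACK,95,92,60);go(RACK,95,92,52)"
```

```text
t 0.85 pos [0.1458 0.5174 0.1837] yaw -153.14 tilt [-0. -0. -1.] rack [-234.5  390.8] gauge [-793.6  486.2] F [0.1 0.1 0.2] gap 0.0913 grip 0.0 q [ 1.27  0.28  1.7   0.    1.16 -0.76]
-> 95,92,60: x -2.202 y -1.987 z 0.825 twist -0.002
-> 95,92,52: x -2.202 y -1.987 z 0.878 twist -0.002
```

Emit:
send_rows([
  {"x":-0.8,"y":-0.7,"z":0,"twist":0},
  {"x":-0.8,"y":-0.7,"z":0,"twist":0},
  {"x":-0.8,"y":-0.7,"z":0,"twist":0},
  {"x":-0.8,"y":-0.7,"z":0,"twist":0},
], gripper=-1, newtons=20)

```text
time: 1.35
ee_pos: [0.3025, 0.4778, 0.1837]
tcp_rot: [-0.725, 3.057, -0.0]
ft_force: [-1.2, -0.4, 0.5]
finger_gap: 0.0539
grip_force: 0.0
```

Emit:
send_rows([
  {"x":-0.8,"y":-0.7,"z":0,"twist":0},
  {"x":-0.8,"y":-0.7,"z":0,"twist":0},
  {"x":-0.8,"y":-0.7,"z":0,"twist":0},
  {"x":-0.8,"y":-0.7,"z":0,"twist":0},
])

```text
time: 1.85
ee_pos: [0.456, 0.4392, 0.1834]
tcp_rot: [0.728, -3.056, -0.0]
ft_force: [-1.2, 0.5, 0.5]
finger_gap: 0.0141
grip_force: 0.0
```

Emit:
send_rows([
  {"x":-0.6,"y":-0.59,"z":0.4,"twist":0},
  {"x":-0.6,"y":-0.59,"z":0.4,"twist":0},
  {"x":-0.6,"y":-0.59,"z":0.4,"twist":0},
  {"x":-0.6,"y":-0.59,"z":0.4,"twist":0},
  {"x":-0.6,"y":-0.59,"z":0.4,"twist":0},
])

```text
time: 2.48
ee_pos: [0.5738, 0.4028, 0.1252]
tcp_rot: [-0.735, 3.054, 0.002]
ft_force: [-0.6, 1.0, 0.8]
finger_gap: 0.0002
grip_force: 0.0
```

```bash
python3 -c "
from h import *
st();go(RACK,95,92,60);go(RACK,95,92,52)"
```

```text
t 2.48 pos [0.5738 0.4028 0.1252] yaw -152.92 tilt [ 0.     0.001 -1.   ] rack [94.8 94.4] gauge [-371.7  621.7] F [-0.6  1.   0.8] gap 0.0002 grip 0.0 q [ 0.6   0.57  1.37  0.    1.2  -1.45]
-> 95,92,60: x -0.001 y -0.016 z 0.435 twist 0.001
-> 95,92,52: x -0.001 y -0.016 z 0.488 twist 0.001
```

Emit:
send_rows([
  {"x":0,"y":-0.016,"z":0.3,"twist":0},
  {"x":0,"y":-0.016,"z":0.42,"twist":0},
  {"x":0,"y":-0.016,"z":0.46,"twist":0},
  {"x":0,"y":-0.016,"z":0.475,"twist":0},
  {"x":0,"y":-0.016,"z":0.488,"twist":0},
  {"x":0,"y":-0.016,"z":0.488,"twist":0},
  {"x":0,"y":-0.016,"z":0.488,"twist":0},
])

```text
time: 3.35
ee_pos: [0.5768, 0.3993, 0.0513]
tcp_rot: [-0.733, 3.054, 0.001]
ft_force: [-0.5, -0.1, -0.8]
finger_gap: 0.0
grip_force: 0.0
```

Emit:
send_rows([
  {"x":0,"y":0,"z":0.01,"twist":0},
  {"x":0,"y":0,"z":0.01,"twist":0},
])

```text
time: 3.6
ee_pos: [0.5768, 0.3993, 0.0503]
tcp_rot: [-0.733, 3.054, 0.001]
ft_force: [-1.5, -1.5, 5.3]
finger_gap: 0.0003
grip_force: 2.6
```

Emit:
send_rows([
  {"x":0,"y":0,"z":-0.009,"twist":0},
  {"x":0.12,"y":0,"z":-0.009,"twist":0},
  {"x":0.22,"y":0,"z":-0.009,"twist":0},
  {"x":0.3,"y":0,"z":-0.009,"twist":0},
  {"x":0.38,"y":0,"z":-0.009,"twist":0},
  {"x":0.45,"y":0,"z":-0.009,"twist":0},
  {"x":0.51,"y":0,"z":-0.009,"twist":0},
  {"x":0.55,"y":0,"z":-0.009,"twist":0},
  {"x":0.57,"y":0,"z":-0.009,"twist":0},
  {"x":0.582,"y":0,"z":-0.009,"twist":0},
])

```text
time: 4.85
ee_pos: [0.4988, 0.3596, 0.0507]
tcp_rot: [-0.733, 3.054, 0.0]
ft_force: [0.0, 0.1, 1.0]
finger_gap: 0.0006
grip_force: 0.1
```

```bash
python3 -c "
from h import *
st()
c=robot.capture('scene');cv2.imwrite('pics/push1.png',cv2.resize(c['color'][220:360,230:400],None,fx=3,fy=3))"
```

```text
t 4.85 pos [0.4988 0.3596 0.0507] yaw -153.01 tilt [ 0.  0. -1.] rack [ 8.3 90. ] gauge [-411.4  544.7] F [0.  0.1 1. ] gap 0.0006 grip 0.1 q [ 0.61  0.52  1.69  0.    0.94 -1.44]
```

View pics/push1.png

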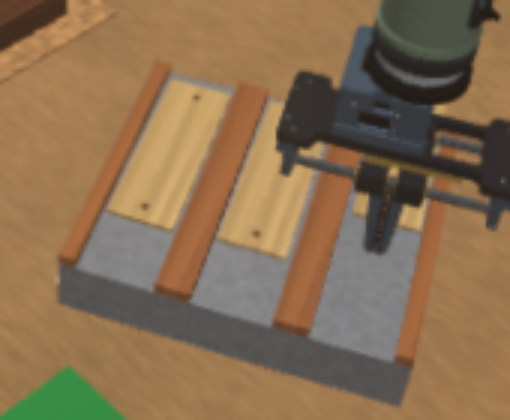

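The fingertips sit at the left lane's slat rear end (crop (380,240)) and the slat has slid forward. Now the other two lanes.

Emit:
send_rows([
  {"x":-0.02,"y":0,"z":-0.25,"twist":0},
  {"x":-0.3,"y":-0.3,"z":-0.25,"twist":0},
  {"x":-0.57,"y":-0.6,"z":-0.25,"twist":0},
  {"x":-0.57,"y":-0.6,"z":-0.25,"twist":0},
  {"x":-0.57,"y":-0.6,"z":-0.25,"twist":0},
  {"x":-0.57,"y":-0.6,"z":-0.1,"twist":0},
  {"x":-0.57,"y":-0.6,"z":-0.02,"twist":0},
  {"x":-0.57,"y":-0.6,"z":-0.005,"twist":0},
  {"x":-0.57,"y":-0.6,"z":-0.005,"twist":0},
  {"x":-0.57,"y":-0.6,"z":-0.005,"twist":0},
])

```text
time: 6.15
ee_pos: [0.6161, 0.3186, 0.0522]
tcp_rot: [-0.733, 3.053, 0.001]
ft_force: [-0.7, -0.0, 0.7]
finger_gap: 0.0006
grip_force: 0.0
```

```bash
python3 -c "
from h import *
st();go(RACK,8.5,0,51.3)"
```

```text
t 6.15 pos [0.6161 0.3186 0.0522] yaw -153.0 tilt [ 0.001  0.001 -1.   ] rack [94.2  0.1] gauge [-290.6  573.8] F [-0.7 -0.   0.7] gap 0.0006 grip 0.0 q [ 0.46  0.62  1.48  0.    1.04 -1.58]
-> 8.5,0,51.3: x 0.571 y -0.001 z 0.005 twist 0.000
```

Emit:
send_rows([
  {"x":0,"y":0,"z":0.006,"twist":0},
  {"x":0.12,"y":0,"z":0.006,"twist":0},
  {"x":0.22,"y":0,"z":0.006,"twist":0},
  {"x":0.3,"y":0,"z":0.006,"twist":0},
  {"x":0.38,"y":0,"z":0.006,"twist":0},
  {"x":0.45,"y":0,"z":0.006,"twist":0},
  {"x":0.51,"y":0,"z":0.006,"twist":0},
  {"x":0.545,"y":0,"z":0.006,"twist":0},
  {"x":0.56,"y":0,"z":0.006,"twist":0},
  {"x":0.571,"y":0,"z":0.006,"twist":0},
])

```text
time: 7.4
ee_pos: [0.5396, 0.2794, 0.0505]
tcp_rot: [-0.733, 3.054, 0.0]
ft_force: [-0.1, -0.1, -0.3]
finger_gap: 0.0002
grip_force: 0.3
```

Emit:
send_rows([
  {"x":-0.02,"y":0,"z":-0.25,"twist":0},
  {"x":-0.3,"y":-0.3,"z":-0.25,"twist":0},
  {"x":-0.57,"y":-0.613,"z":-0.25,"twist":0},
  {"x":-0.57,"y":-0.613,"z":-0.25,"twist":0},
  {"x":-0.57,"y":-0.613,"z":-0.25,"twist":0},
  {"x":-0.57,"y":-0.613,"z":-0.1,"twist":0},
  {"x":-0.57,"y":-0.613,"z":-0.02,"twist":0},
  {"x":-0.57,"y":-0.613,"z":-0.005,"twist":0},
  {"x":-0.57,"y":-0.613,"z":-0.005,"twist":0},
  {"x":-0.57,"y":-0.613,"z":-0.005,"twist":0},
])

```text
time: 8.65
ee_pos: [0.6577, 0.2365, 0.052]
tcp_rot: [-0.733, 3.053, 0.0]
ft_force: [-0.3, -0.4, -0.0]
finger_gap: 0.0004
grip_force: 0.0
```

```bash
python3 -c "
from h import *
st();go(RACK,8.5,-92,51.3)"
```

```text
t 8.65 pos [0.6577 0.2365 0.052 ] yaw -153.0 tilt [ 0.001  0.    -1.   ] rack [ 94.  -91.9] gauge [-211.1  527.3] F [-0.3 -0.4 -0. ] gap 0.0004 grip 0.0 q [ 0.33  0.63  1.46  0.    1.05 -1.71]
-> 8.5,-92,51.3: x 0.570 y -0.001 z 0.004 twist 0.000
```

Emit:
send_rows([
  {"x":0,"y":0,"z":0.006,"twist":0},
  {"x":0.12,"y":0,"z":0.006,"twist":0},
  {"x":0.22,"y":0,"z":0.006,"twist":0},
  {"x":0.3,"y":0,"z":0.006,"twist":0},
  {"x":0.38,"y":0,"z":0.006,"twist":0},
  {"x":0.45,"y":0,"z":0.006,"twist":0},
  {"x":0.51,"y":0,"z":0.006,"twist":0},
  {"x":0.545,"y":0,"z":0.006,"twist":0},
  {"x":0.56,"y":0,"z":0.006,"twist":0},
  {"x":0.571,"y":0,"z":0.006,"twist":0},
])

```text
time: 9.9
ee_pos: [0.5813, 0.1974, 0.0504]
tcp_rot: [-0.733, 3.054, 0.0]
ft_force: [0.3, 0.3, 1.0]
finger_gap: 0.0005
grip_force: 0.2
```

Emit:
send_rows([
  {"x":-0.02,"y":0,"z":-0.5,"twist":0},
  {"x":-0.02,"y":0,"z":-0.5,"twist":0},
  {"x":1,"y":0,"z":-0.5,"twist":0},
  {"x":1,"y":0,"z":-0.5,"twist":0},
  {"x":1,"y":0,"z":-0.5,"twist":0},
  {"x":1,"y":0,"z":-0.5,"twist":0},
], gripper=0.58)

```text
time: 10.65
ee_pos: [0.4454, 0.1285, 0.1251]
tcp_rot: [0.732, -3.054, -0.0]
ft_force: [0.4, -0.1, -0.3]
finger_gap: 0.0575
grip_force: 0.0
```

```bash
python3 -c "
from h import *
st();go(RACK,-151,-92,34)
for y,n in((-92,'r'),(0,'m'),(92,'l')): pass
c=robot.capture('scene');cv2.imwrite('pics/push3.png',cv2.resize(c['color'][200:360,220:420],None,fx=3,fy=3))
for y in (-92,0,92):
    I=rectify(c,RACK,np.arange(-150,30,1.),np.arange(y-12,y+13,1.),.054)
    s=cv2.cvtColor(I,cv2.COLOR_BGR2HSV)[...,1].mean(1)
    print(y,s[120:180:3].astype(int),'from x=-30 step 3')
"
```

```text
t 10.65 pos [0.4454 0.1285 0.1251] yaw -153.04 tilt [-0.001 -0.    -1.   ] rack [-144.2  -91.8] gauge [-331.   321.5] F [ 0.4 -0.1 -0.3] gap 0.0575 grip 0.0 q [ 0.26  0.23  1.94  0.    0.97 -1.79]
-> -151,-92,34: x 0.045 y -0.002 z 0.608 twist -0.000
-92 [121 119 119 120 118  88  34   6   3   3   2   3   4   4   3   3   3   4
   3   3] from x=-30 step 3
0 [121 120 118 118 119 120  97  30   3   3   3   4   4   3   3   3   2   2
   2   2] from x=-30 step 3
92 [121 120 119 119 120 120 101  34   6   3   4   4   4   3   3   3   2   3
   3   2] from x=-30 step 3
```

View pics/push3.png

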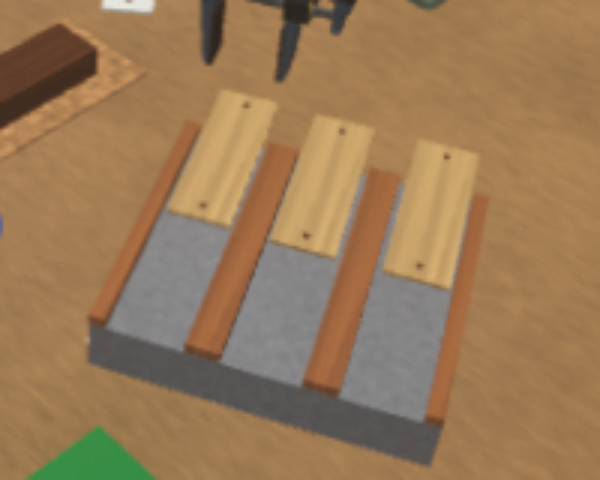

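All three slats overhang the front edge by about 59 mm (crop front ends at (250,95), (345,120) and (450,145)). I grasp the right-hand one first.

Emit:
send_rows([
  {"x":0.075,"y":0,"z":0,"twist":0},
  {"x":0.075,"y":0,"z":0.2,"twist":0},
  {"x":0.075,"y":0,"z":0.4,"twist":0},
  {"x":0.075,"y":0,"z":0.55,"twist":0},
  {"x":0.075,"y":0,"z":0.608,"twist":0},
  {"x":0.075,"y":0,"z":0.608,"twist":0},
])

```text
time: 11.45
ee_pos: [0.4375, 0.1243, 0.0338]
tcp_rot: [0.733, -3.054, -0.0]
ft_force: [0.4, 0.3, 0.8]
finger_gap: 0.0721
grip_force: 0.0
```

Emit:
send_rows([
  {"x":0,"y":0,"z":0,"twist":0},
  {"x":0,"y":0,"z":0,"twist":0},
  {"x":0,"y":0,"z":0,"twist":0},
  {"x":0,"y":0,"z":0,"twist":0},
  {"x":0,"y":0,"z":0,"twist":0},
], gripper=-1, newtons=25)

```text
time: 12.08
ee_pos: [0.4379, 0.1243, 0.0346]
tcp_rot: [-0.733, 3.053, 0.0]
ft_force: [-0.0, -0.1, 4.9]
finger_gap: 0.0557
grip_force: 24.9
```

```bash
python3 -c "
from h import *
st()"
```

```text
t 12.07 pos [0.4379 0.1243 0.0346] yaw -153.01 tilt [ 0.002  0.    -1.   ] rack [-152.7  -92.1] gauge [-335.1  313.9] F [-0.  -0.1  4.9] gap 0.0557 grip 24.9 q [ 0.25  0.34  2.08  0.    0.73 -1.79]
```

Emit:
send_rows([
  {"x":0,"y":0,"z":-0.1,"twist":0},
  {"x":0,"y":0,"z":-0.25,"twist":0},
  {"x":0,"y":0,"z":-0.5,"twist":0},
  {"x":0,"y":0,"z":-0.75,"twist":0},
  {"x":0,"y":0,"z":-0.85,"twist":0},
  {"x":0,"y":0,"z":-0.85,"twist":0},
])

```text
time: 12.82
ee_pos: [0.4376, 0.1242, 0.1622]
tcp_rot: [-0.733, 3.053, 0.0]
ft_force: [0.8, -0.9, -0.6]
finger_gap: 0.0558
grip_force: 24.9
```

```bash
python3 -c "
from h import *
st()
c=robot.capture('scene');cv2.imwrite('pics/lift1.png',cv2.resize(c['color'][100:340,150:420],None,fx=2.5,fy=2.5))
# slat points: plywood colour above z .1
P=cloud(c);hsv=cv2.cvtColor(c['color'],cv2.COLOR_BGR2HSV)
L=loc(RACK,P[...,:2].reshape(-1,2)).reshape(P.shape[:2]+(2,))
q=(P[...,2]>.1)&(P[...,2]<.25)&(abs(L[...,1]+92)<25)&(L[...,0]>-130)&(L[...,0]<60)
print(q.sum(),L[q].min(0),L[q].max(0),np.polyfit(L[q][:,0],P[q][:,2]*1000,1),np.percentile(L[q][:,0],[1,99]))
"
```

```text
t 12.82 pos [0.4376 0.1242 0.1622] yaw -153.01 tilt [ 0.002  0.001 -1.   ] rack [-153.1  -92. ] gauge [-335.3  313.7] F [ 0.8 -0.9 -0.6] gap 0.0558 grip 24.9 q [ 0.25  0.17  1.91  0.    1.06 -1.79]
622 [-129.68905821 -116.97019684] [-11.96497333 -67.00499505] [-5.17875857e-03  1.81708012e+02] [-127.80694529  -14.78059932]
```

View pics/lift1.png

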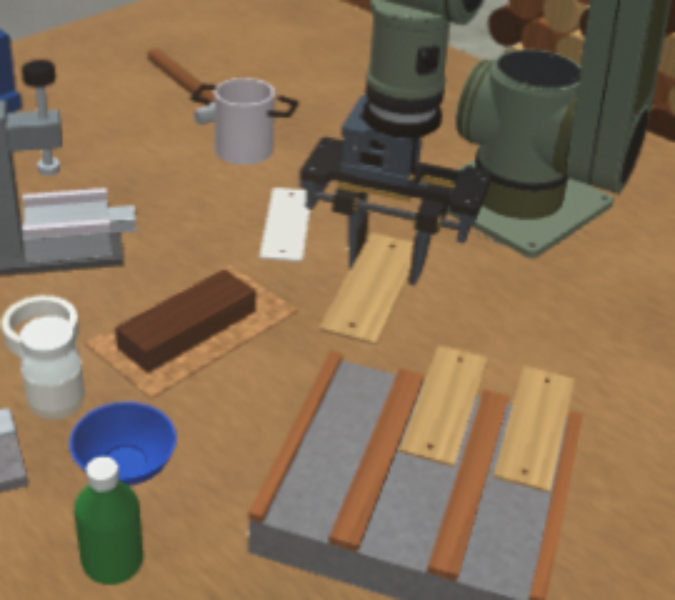

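The slat is held level, its top at z 0.182, with the rear end about 139 mm ahead of the TCP. The remaining two slats are still in their lanes.

Emit:
send_rows([
  {"x":0.15,"y":-0.2,"z":0,"twist":0},
  {"x":0.35,"y":-0.44,"z":0,"twist":0},
  {"x":0.55,"y":-0.68,"z":0,"twist":0},
  {"x":0.7,"y":-0.88,"z":0,"twist":0},
  {"x":0.7,"y":-0.88,"z":0,"twist":0},
])

```text
time: 13.5
ee_pos: [0.4022, -0.0427, 0.1602]
tcp_rot: [0.726, -3.053, -0.002]
ft_force: [0.6, -0.1, -1.0]
finger_gap: 0.0557
grip_force: 24.9
```

Emit:
send_rows([
  {"x":0.15,"y":-0.2,"z":0,"twist":0.05},
  {"x":0.35,"y":-0.44,"z":0,"twist":0.15},
  {"x":0.55,"y":-0.68,"z":0,"twist":0.25},
  {"x":0.7,"y":-0.88,"z":0,"twist":0.35},
  {"x":0.7,"y":-0.88,"z":0,"twist":0.45},
  {"x":0.7,"y":-0.88,"z":0,"twist":0.55},
  {"x":0.7,"y":-0.88,"z":0,"twist":0.63},
  {"x":0.7,"y":-0.88,"z":0,"twist":0.664},
  {"x":0.7,"y":-0.88,"z":0,"twist":0.664},
])

```text
time: 14.62
ee_pos: [0.3699, -0.2054, 0.1606]
tcp_rot: [-0.883, -3.013, -0.002]
ft_force: [-0.4, -0.5, 0.2]
finger_gap: 0.0559
grip_force: 24.9
```

```bash
python3 -c "
from h import *
st();go(GAUGE,-215,0,56)"
```

```text
t 14.62 pos [ 0.3699 -0.2054  0.1606] yaw 147.32 tilt [-0.002  0.001 -1.   ] rack [-363. -355.] gauge [-213.6   -0. ] F [-0.4 -0.5  0.2] gap 0.0559 grip 24.9 q [-0.53  0.13  1.97  0.    1.05 -1.54]
-> -215,0,56: x 0.008 y 0.000 z 0.698 twist 0.001
```

Emit:
send_rows([
  {"x":0,"y":0,"z":0.25,"twist":0},
  {"x":0,"y":0,"z":0.5,"twist":0},
  {"x":0,"y":0,"z":0.69,"twist":0},
  {"x":0,"y":0,"z":0.69,"twist":0},
  {"x":-0.2,"y":0,"z":0.69,"twist":0},
  {"x":-0.4,"y":0,"z":0.69,"twist":0},
  {"x":-0.6,"y":0,"z":0.69,"twist":0},
  {"x":-0.75,"y":0,"z":0.69,"twist":0},
  {"x":-0.84,"y":0,"z":0.69,"twist":0},
  {"x":-0.84,"y":0,"z":0.69,"twist":0},
])

```text
time: 15.88
ee_pos: [0.4767, -0.2748, 0.0586]
tcp_rot: [0.885, 3.013, -0.0]
ft_force: [0.0, 0.3, -0.9]
finger_gap: 0.0559
grip_force: 24.9
```

```bash
python3 -c "
from h import *
st();go(GAUGE,-79.5,0,36)"
```

```text
t 15.88 pos [ 0.4767 -0.2748  0.0586] yaw 147.25 tilt [ 0.001 -0.    -1.   ] rack [-299.4 -465.3] gauge [-86.3  -0.6] F [ 0.   0.3 -0.9] gap 0.0559 grip 24.9 q [-0.54  0.43  1.84  0.    0.88 -1.54]
-> -79.5,0,36: x -0.045 y 0.004 z 0.151 twist 0.001
```

Emit:
send_rows([
  {"x":0,"y":0.004,"z":0.07,"twist":0},
  {"x":0,"y":0.004,"z":0.13,"twist":0},
  {"x":-0.03,"y":0.004,"z":0.14,"twist":0},
  {"x":-0.045,"y":0.004,"z":0.14,"twist":0},
  {"x":-0.045,"y":0.004,"z":0.14,"twist":0},
])

```text
time: 16.5
ee_pos: [0.4823, -0.278, 0.0372]
tcp_rot: [0.886, 3.013, -0.0]
ft_force: [-0.3, 0.0, -1.3]
finger_gap: 0.0554
grip_force: 24.9
```

Emit:
send_rows([
  {"x":-0.02,"y":0,"z":0,"twist":0},
  {"x":-0.02,"y":0,"z":0,"twist":0},
])

```text
time: 16.75
ee_pos: [0.4848, -0.2796, 0.0373]
tcp_rot: [0.886, 3.013, -0.0]
ft_force: [-0.3, -0.1, -0.1]
finger_gap: 0.0554
grip_force: 24.9
```

```bash
python3 -c "
from h import *
st()"
```

```text
t 16.75 pos [ 0.4848 -0.2796  0.0373] yaw 147.23 tilt [ 0.001 -0.    -1.   ] rack [-294.3 -473.3] gauge [-76.9  -0.2] F [-0.3 -0.1 -0.1] gap 0.0554 grip 24.9 q [-0.54  0.46  1.84  0.    0.84 -1.54]
```

Emit:
send_rows([
  {"x":-0.015,"y":0,"z":0,"twist":0},
  {"x":-0.015,"y":0,"z":0,"twist":0},
])

```text
time: 17.0
ee_pos: [0.4853, -0.28, 0.0367]
tcp_rot: [-0.885, -3.012, -0.001]
ft_force: [-2.1, 1.9, 0.1]
finger_gap: 0.0558
grip_force: 24.9
```

Emit:
send_rows([
  {"x":-0.015,"y":0,"z":0,"twist":0},
  {"x":-0.015,"y":0,"z":0,"twist":0},
])

```text
time: 17.25
ee_pos: [0.4853, -0.2802, 0.0362]
tcp_rot: [-0.884, -3.007, -0.003]
ft_force: [-6.9, 3.1, 1.0]
finger_gap: 0.0555
grip_force: 24.9
```

Emit:
send_rows([
  {"x":0.018,"y":0,"z":0.012,"twist":0},
  {"x":0.018,"y":0,"z":0.02,"twist":0},
  {"x":0.018,"y":0,"z":0.02,"twist":0},
])

```text
time: 17.62
ee_pos: [0.4854, -0.28, 0.0349]
tcp_rot: [-0.886, -3.013, -0.0]
ft_force: [-5.3, 1.7, 6.9]
finger_gap: 0.0554
grip_force: 24.9
```

Emit:
send_rows([
  {"x":0,"y":0,"z":0,"twist":0},
  {"x":0,"y":0,"z":0,"twist":0},
  {"x":0,"y":0,"z":0,"twist":0},
], gripper=0.58)

```text
time: 18.0
ee_pos: [0.4865, -0.2806, 0.034]
tcp_rot: [0.886, 3.013, -0.0]
ft_force: [0.8, 0.6, -0.0]
finger_gap: 0.0719
grip_force: 0.0
```

Emit:
send_rows([
  {"x":0,"y":0,"z":-0.2,"twist":0},
  {"x":0,"y":0,"z":-0.35,"twist":0},
  {"x":0.3,"y":0,"z":-0.5,"twist":0},
  {"x":0.6,"y":0,"z":-0.7,"twist":0},
  {"x":0.93,"y":0,"z":-0.8,"twist":0},
  {"x":0.93,"y":0,"z":-0.85,"twist":0},
  {"x":0.93,"y":0,"z":-0.85,"twist":0},
])

```text
time: 18.88
ee_pos: [0.3699, -0.2056, 0.1624]
tcp_rot: [0.885, 3.011, -0.001]
ft_force: [0.7, -0.6, -0.5]
finger_gap: 0.0718
grip_force: 0.0
```

```bash
python3 -c "
from h import *
st();go(RACK,-153,0,160)
c=robot.capture('scene');cv2.imwrite('pics/seat1.png',cv2.resize(c['color'][110:220,120:260],None,fx=4,fy=4))
c=robot.capture('top')
P=cloud(c);L=loc(GAUGE,P[...,:2].reshape(-1,2)).reshape(P.shape[:2]+(2,))
q=(P[...,2]>.045)&(P[...,2]<.062)&(abs(L[...,1])<50)&(L[...,0]>-140)&(L[...,0]<-58)
print(q.sum(),L[q].min(0),L[q].max(0),np.median(P[q][:,2]))
"
```

```text
t 18.88 pos [ 0.3699 -0.2056  0.1624] yaw 147.23 tilt [ 0.003 -0.002 -1.   ] rack [-363.1 -355.1] gauge [-2.136e+02 -2.000e-01] F [ 0.7 -0.6 -0.5] gap 0.0718 grip 0.0 q [-0.53  0.12  1.97  0.    1.05 -1.53]
-> -153,0,160: x 1.340 y 2.402 z 0.012 twist -0.664
314 [-110.37411017  -27.50031253] [-58.07457404  27.20033638] 0.05491958118516749
```

View pics/seat1.png

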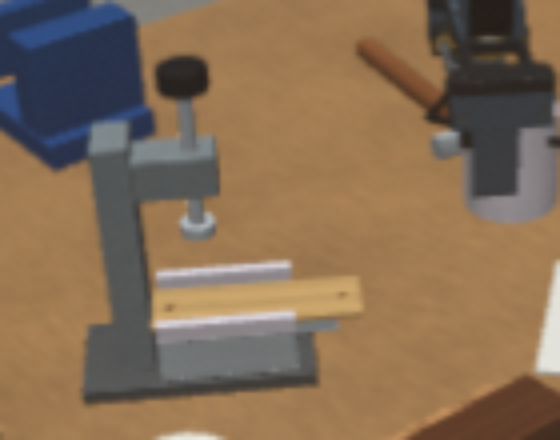

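The first slat is seated flush: near end at gauge x -110, y ±27.

Emit:
send_rows([
  {"x":0.2,"y":0.35,"z":0,"twist":0},
  {"x":0.447,"y":0.8,"z":0,"twist":0},
  {"x":0.447,"y":0.8,"z":0,"twist":0},
])

```text
time: 19.35
ee_pos: [0.3776, -0.0654, 0.1609]
tcp_rot: [-0.88, -3.014, -0.001]
ft_force: [-0.5, -0.4, 0.9]
finger_gap: 0.0723
grip_force: 0.0
```

Emit:
send_rows([
  {"x":0.2,"y":0.35,"z":0,"twist":0},
  {"x":0.447,"y":0.8,"z":0,"twist":0},
  {"x":0.447,"y":0.8,"z":0,"twist":0},
])

```text
time: 19.73
ee_pos: [0.3867, 0.0718, 0.1612]
tcp_rot: [-0.88, -3.016, 0.0]
ft_force: [0.4, -0.5, -0.1]
finger_gap: 0.0719
grip_force: 0.0
```

Emit:
send_rows([
  {"x":0.447,"y":0.8,"z":0,"twist":-0.664},
  {"x":0.447,"y":0.8,"z":0,"twist":-0.664},
  {"x":0.447,"y":0.8,"z":0,"twist":-0.664},
  {"x":0.447,"y":0.8,"z":0,"twist":-0.664},
  {"x":0.447,"y":0.8,"z":0,"twist":-0.664},
  {"x":0.447,"y":0.8,"z":0,"twist":-0.664},
  {"x":0.447,"y":0.8,"z":0,"twist":-0.664},
])

```text
time: 20.6
ee_pos: [0.3953, 0.2058, 0.1611]
tcp_rot: [0.729, -3.055, 0.001]
ft_force: [0.4, -0.7, 0.2]
finger_gap: 0.0721
grip_force: 0.0
```

```bash
python3 -c "
from h import *
st();go(RACK,-153,0,34)"
```

```text
t 20.6 pos [0.3953 0.2058 0.1611] yaw -153.16 tilt [-0.001 -0.001 -1.   ] rack [-1.537e+02 -1.000e-01] gauge [-415.   359.3] F [ 0.4 -0.7  0.2] gap 0.0721 grip 0.0 q [ 0.45  0.16  1.92 -0.    1.06 -1.58]
-> -153,0,34: x -0.006 y 0.001 z 0.847 twist -0.002
```

Emit:
send_rows([
  {"x":0,"y":0,"z":0.3,"twist":-0.002},
  {"x":0,"y":0,"z":0.55,"twist":-0.002},
  {"x":0,"y":0,"z":0.75,"twist":-0.002},
  {"x":0,"y":0,"z":0.847,"twist":-0.002},
  {"x":0,"y":0,"z":0.847,"twist":-0.002},
])

```text
time: 21.22
ee_pos: [0.3941, 0.2058, 0.0334]
tcp_rot: [0.734, -3.052, 0.001]
ft_force: [-0.5, 0.2, 0.6]
finger_gap: 0.0722
grip_force: 0.0
```

Emit:
send_rows([
  {"x":0,"y":0,"z":0,"twist":0},
  {"x":0,"y":0,"z":0,"twist":0},
  {"x":0,"y":0,"z":0,"twist":0},
  {"x":0,"y":0,"z":0,"twist":0},
  {"x":0,"y":0,"z":0,"twist":0},
], gripper=-1)

```text
time: 21.85
ee_pos: [0.395, 0.2069, 0.035]
tcp_rot: [-0.738, 3.052, 0.0]
ft_force: [1.1, -1.9, 2.3]
finger_gap: 0.0556
grip_force: 24.8
```

Emit:
send_rows([
  {"x":0,"y":0,"z":-0.1,"twist":0},
  {"x":0,"y":0,"z":-0.25,"twist":0},
  {"x":0,"y":0,"z":-0.5,"twist":0},
  {"x":0,"y":0,"z":-0.75,"twist":0},
  {"x":0,"y":0,"z":-0.85,"twist":0},
  {"x":0,"y":0,"z":-0.85,"twist":0},
])

```text
time: 22.6
ee_pos: [0.3946, 0.207, 0.1628]
tcp_rot: [-0.738, 3.052, 0.001]
ft_force: [-0.2, 0.4, -0.6]
finger_gap: 0.0557
grip_force: 24.8
```

```bash
cat >> h.py <<'E'
def held(frame,y,sgn=1):
    c=robot.capture('scene');P=cloud(c);L=loc(frame,P[...,:2].reshape(-1,2)).reshape(P.shape[:2]+(2,))
    t=loc(frame,robot.sense()["ee_pos"][:2])[0]
    q=(P[...,2]>.1)&(P[...,2]<.25)&(abs(L[...,1]-y)<25)&(L[...,0]>t+25)&(L[...,0]<t+200)
    print("held",q.sum(),"rear-tcp",np.percentile(L[q][:,0],99)-t,"slope,z",np.polyfit(L[q][:,0],P[q][:,2]*1000,1).round(3))
E
python3 -c "
from h import *
st();held(RACK,0);go(GAUGE,-214,0,161)"
```

```text
t 22.6 pos [0.3946 0.207  0.1628] yaw -152.83 tilt [ 0.002  0.001 -1.   ] rack [-153.7    1.2] gauge [-416.2  360. ] F [-0.2  0.4 -0.6] gap 0.0557 grip 24.8 q [ 0.46  0.16  1.92  0.    1.06 -1.59]
held 680 rear-tcp 143.0919117828332 slope,z [-1.20000e-02  1.80997e+02]
-> -214,0,161: x 1.398 y -2.368 z 0.005 twist 0.666
```

Emit:
send_rows([
  {"x":0.1,"y":-0.18,"z":0,"twist":0},
  {"x":0.25,"y":-0.42,"z":0,"twist":0},
  {"x":0.4,"y":-0.66,"z":0,"twist":0},
  {"x":0.467,"y":-0.79,"z":0,"twist":0},
])

```text
time: 23.15
ee_pos: [0.3845, 0.0676, 0.1606]
tcp_rot: [0.735, -3.051, -0.0]
ft_force: [-0.9, 0.3, -0.3]
finger_gap: 0.0557
grip_force: 24.8
```

Emit:
send_rows([
  {"x":0.13,"y":-0.22,"z":0,"twist":0},
  {"x":0.28,"y":-0.46,"z":0,"twist":0},
  {"x":0.42,"y":-0.7,"z":0,"twist":0},
  {"x":0.467,"y":-0.79,"z":0,"twist":0},
])

```text
time: 23.65
ee_pos: [0.3766, -0.0696, 0.1607]
tcp_rot: [0.734, -3.052, -0.002]
ft_force: [-0.0, 0.4, 0.2]
finger_gap: 0.0559
grip_force: 24.8
```

Emit:
send_rows([
  {"x":0.1,"y":-0.18,"z":0,"twist":0.05},
  {"x":0.25,"y":-0.42,"z":0,"twist":0.15},
  {"x":0.4,"y":-0.66,"z":0,"twist":0.25},
  {"x":0.464,"y":-0.788,"z":0,"twist":0.35},
  {"x":0.464,"y":-0.788,"z":0,"twist":0.45},
  {"x":0.464,"y":-0.788,"z":0,"twist":0.55},
  {"x":0.464,"y":-0.788,"z":0,"twist":0.63},
  {"x":0.464,"y":-0.788,"z":0,"twist":0.666},
  {"x":0.464,"y":-0.788,"z":0,"twist":0.666},
])

```text
time: 24.78
ee_pos: [0.3692, -0.2045, 0.1608]
tcp_rot: [-0.884, -3.012, -0.001]
ft_force: [0.2, -0.4, -1.0]
finger_gap: 0.0556
grip_force: 24.8
```

```bash
python3 -c "
from h import *
st();go(GAUGE,-90,0,60)"
```

```text
t 24.77 pos [ 0.3692 -0.2045  0.1608] yaw 147.27 tilt [-0.002  0.002 -1.   ] rack [-363.2 -353.9] gauge [-214.7    0.3] F [ 0.2 -0.4 -1. ] gap 0.0556 grip 24.8 q [-0.53  0.13  1.97  0.    1.05 -1.53]
-> -90,0,60: x -0.833 y -0.003 z 0.669 twist 0.001
```

Emit:
send_rows([
  {"x":0,"y":0,"z":0.25,"twist":0},
  {"x":0,"y":0,"z":0.5,"twist":0},
  {"x":0,"y":0,"z":0.669,"twist":0},
  {"x":0,"y":0,"z":0.669,"twist":0},
  {"x":-0.2,"y":0,"z":0.669,"twist":0},
  {"x":-0.4,"y":0,"z":0.669,"twist":0},
  {"x":-0.6,"y":0,"z":0.669,"twist":0},
  {"x":-0.75,"y":-0.003,"z":0.669,"twist":0},
  {"x":-0.833,"y":-0.003,"z":0.669,"twist":0},
  {"x":-0.833,"y":-0.003,"z":0.669,"twist":0},
])

```text
time: 26.02
ee_pos: [0.4753, -0.2733, 0.0621]
tcp_rot: [0.886, 3.014, -0.0]
ft_force: [-0.9, -0.1, -0.2]
finger_gap: 0.0556
grip_force: 24.8
```

Emit:
send_rows([
  {"x":0,"y":0,"z":0.06,"twist":0},
  {"x":0,"y":0,"z":0.11,"twist":0},
  {"x":-0.02,"y":0,"z":0.125,"twist":0},
  {"x":-0.035,"y":0,"z":0.125,"twist":0},
  {"x":-0.05,"y":0,"z":0.125,"twist":0},
  {"x":-0.05,"y":0,"z":0.125,"twist":0},
])

```text
time: 26.78
ee_pos: [0.4763, -0.274, 0.0418]
tcp_rot: [-0.883, -3.003, -0.005]
ft_force: [-6.7, 4.6, 5.7]
finger_gap: 0.0556
grip_force: 24.8
```

Emit:
send_rows([
  {"x":-0.018,"y":0,"z":0,"twist":0},
  {"x":-0.018,"y":0,"z":0,"twist":0},
])

```text
time: 27.02
ee_pos: [0.4774, -0.2748, 0.0412]
tcp_rot: [-0.882, -3.001, -0.006]
ft_force: [-9.0, 5.4, 3.7]
finger_gap: 0.0558
grip_force: 24.8
```

```bash
python3 -c "
from h import *
st()"
```

```text
t 27.02 pos [ 0.4774 -0.2748  0.0412] yaw 147.23 tilt [-0.012  0.008 -1.   ] rack [-298.7 -465.6] gauge [-85.7  -0.1] F [-9.   5.4  3.7] gap 0.0558 grip 24.8 q [-0.54  0.45  1.84  0.    0.86 -1.54]
```

```bash
python3 -c "
from h import *
c=robot.capture('scene');cv2.imwrite('pics/seat2.png',cv2.resize(c['color'][110:220,120:260],None,fx=4,fy=4))
c=robot.capture('top')
P=cloud(c);L=loc(GAUGE,P[...,:2].reshape(-1,2)).reshape(P.shape[:2]+(2,))
for a,b in((-125,-100),(-60,0)):
  q=(P[...,2]>.045)&(P[...,2]<.075)&(abs(L[...,1])<26)&(L[...,0]>a)&(L[...,0]<b)
  if q.sum()>3: print(q.sum(),L[q].min(0),L[q].max(0),np.percentile(P[q][:,2],[10,50,90]))
"
```

```text
58 [-115.77491318  -17.62203428] [-100.48408266   25.56976348] [0.0587565  0.06150301 0.06373091]
71 [-59.01462297   8.14591221] [-0.17663021 25.92152661] [0.05778396 0.06008872 0.06301308]
```

View pics/seat2.png

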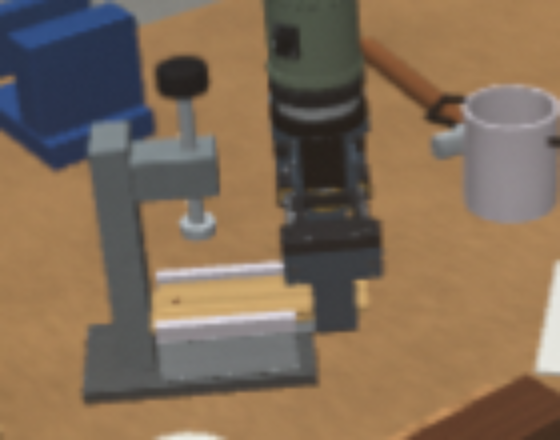

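Emit:
send_rows([
  {"x":0.025,"y":0,"z":0.01,"twist":0},
  {"x":0.03,"y":0,"z":0.02,"twist":0},
  {"x":0.03,"y":0,"z":0.025,"twist":0},
  {"x":0.03,"y":0,"z":0.025,"twist":0},
])

```text
time: 27.62
ee_pos: [0.4778, -0.275, 0.0396]
tcp_rot: [-0.885, -3.011, -0.001]
ft_force: [-4.4, 2.0, 8.2]
finger_gap: 0.0561
grip_force: 24.8
```

Emit:
send_rows([
  {"x":0,"y":0,"z":0,"twist":0},
  {"x":0,"y":0,"z":0,"twist":0},
  {"x":0,"y":0,"z":0,"twist":0},
], gripper=0.58)

```text
time: 28.0
ee_pos: [0.4794, -0.276, 0.0388]
tcp_rot: [-0.886, -3.014, -0.0]
ft_force: [-1.0, -0.3, -0.2]
finger_gap: 0.0721
grip_force: 0.0
```

Emit:
send_rows([
  {"x":0,"y":0,"z":-0.2,"twist":0},
  {"x":0,"y":0,"z":-0.35,"twist":0},
  {"x":0.3,"y":0,"z":-0.5,"twist":0},
  {"x":0.6,"y":0,"z":-0.7,"twist":0},
  {"x":0.87,"y":0,"z":-0.8,"twist":0},
  {"x":0.87,"y":0,"z":-0.82,"twist":0},
  {"x":0.87,"y":0,"z":-0.82,"twist":0},
])

```text
time: 28.88
ee_pos: [0.3707, -0.2059, 0.1625]
tcp_rot: [0.886, 3.012, -0.001]
ft_force: [0.4, 0.0, 0.4]
finger_gap: 0.072
grip_force: 0.0
```

```bash
cat >> h.py <<'E'
def pack():
    c=robot.capture('top');P=cloud(c);L=loc(GAUGE,P[...,:2].reshape(-1,2)).reshape(P.shape[:2]+(2,))
    q=(P[...,2]>.045)&(P[...,2]<.12)&(abs(L[...,1])<50)&(L[...,0]>-140)&(L[...,0]<-58)
    print("pack",q.sum(),L[q].min(0),L[q].max(0),np.median(P[q][:,2]))
    I=cv2.cvtColor(rectify(c,GAUGE,np.arange(-125,-95,1.),np.arange(-12,13,1.),.056),cv2.COLOR_BGR2HSV)[...,2].mean(1)
    print("near end profile -125..",I.astype(int))
E
python3 -c "
from h import *
st();pack();go(RACK,-153,92,160)"
```

```text
t 28.88 pos [ 0.3707 -0.2059  0.1625] yaw 147.23 tilt [ 0.002 -0.001 -1.   ] rack [-362.6 -355.8] gauge [-2.127e+02 -1.000e-01] F [0.4 0.  0.4] gap 0.072 grip 0.0 q [-0.53  0.13  1.97  0.    1.05 -1.53]
pack 345 [-114.54173963  -28.1056817 ] [-58.11858985  27.75048889] 0.059057596878843155
near end profile -125.. [144 144 144 143 142 142 142 141 141 142 144 148 153 159 165 170 174 176
 177 177 176 175 174 172 170 168 167 167 167 169]
-> -153,92,160: x 1.877 y 2.710 z 0.013 twist -0.664
```

Emit:
send_rows([
  {"x":0.3,"y":0.43,"z":0,"twist":0},
  {"x":0.6,"y":0.87,"z":0,"twist":0},
  {"x":0.626,"y":0.903,"z":0,"twist":0},
  {"x":0.626,"y":0.903,"z":0,"twist":0},
])

```text
time: 29.42
ee_pos: [0.3647, -0.0391, 0.1616]
tcp_rot: [-0.879, -3.015, -0.0]
ft_force: [-0.2, -0.6, 0.4]
finger_gap: 0.0723
grip_force: 0.0
```

Emit:
send_rows([
  {"x":0.3,"y":0.43,"z":0,"twist":0},
  {"x":0.6,"y":0.87,"z":0,"twist":0},
  {"x":0.626,"y":0.903,"z":0,"twist":0},
  {"x":0.626,"y":0.903,"z":0,"twist":0},
])

```text
time: 29.92
ee_pos: [0.3597, 0.1253, 0.1618]
tcp_rot: [-0.881, -3.015, 0.0]
ft_force: [0.4, -0.0, -0.3]
finger_gap: 0.0721
grip_force: 0.0
```

Emit:
send_rows([
  {"x":0.3,"y":0.43,"z":0,"twist":-0.1},
  {"x":0.6,"y":0.87,"z":0,"twist":-0.2},
  {"x":0.626,"y":0.903,"z":0,"twist":-0.664},
  {"x":0.626,"y":0.903,"z":0,"twist":-0.664},
  {"x":0.626,"y":0.903,"z":0,"twist":-0.664},
  {"x":0.626,"y":0.903,"z":0,"twist":-0.664},
  {"x":0.626,"y":0.903,"z":0,"twist":-0.664},
  {"x":0.626,"y":0.903,"z":0,"twist":-0.664},
])

```text
time: 30.92
ee_pos: [0.3538, 0.2879, 0.1619]
tcp_rot: [0.727, -3.056, 0.001]
ft_force: [0.2, -0.0, 0.2]
finger_gap: 0.0721
grip_force: 0.0
```

```bash
python3 -c "
from h import *
st();go(RACK,-151,92,34)"
```

```text
t 30.93 pos [0.3538 0.2879 0.1619] yaw -153.23 tilt [-0. -0. -1.] rack [-153.4   91.9] gauge [-494.4  405.9] F [ 0.2 -0.   0.2] gap 0.0721 grip 0.0 q [ 0.66  0.18  1.9  -0.    1.06 -1.38]
-> -151,92,34: x -0.017 y 0.001 z 0.853 twist -0.003
```

Emit:
send_rows([
  {"x":-0.017,"y":0,"z":0.3,"twist":-0.003},
  {"x":-0.017,"y":0,"z":0.55,"twist":-0.003},
  {"x":-0.017,"y":0,"z":0.75,"twist":-0.003},
  {"x":-0.017,"y":0,"z":0.853,"twist":-0.003},
  {"x":-0.017,"y":0,"z":0.853,"twist":-0.003},
])

```text
time: 31.55
ee_pos: [0.3549, 0.289, 0.0332]
tcp_rot: [0.737, -3.051, 0.002]
ft_force: [-0.2, 0.8, 0.1]
finger_gap: 0.0719
grip_force: 0.0
```

Emit:
send_rows([
  {"x":0,"y":0,"z":0,"twist":0},
  {"x":0,"y":0,"z":0,"twist":0},
  {"x":0,"y":0,"z":0,"twist":0},
  {"x":0,"y":0,"z":0,"twist":0},
  {"x":0,"y":0,"z":0,"twist":0},
], gripper=-1)

```text
time: 32.17
ee_pos: [0.3559, 0.2902, 0.0348]
tcp_rot: [-0.74, 3.051, 0.001]
ft_force: [0.7, -1.2, 4.0]
finger_gap: 0.0554
grip_force: 25.0
```

Emit:
send_rows([
  {"x":0,"y":0,"z":-0.1,"twist":0},
  {"x":0,"y":0,"z":-0.25,"twist":0},
  {"x":0,"y":0,"z":-0.5,"twist":0},
  {"x":0,"y":0,"z":-0.75,"twist":0},
  {"x":0,"y":0,"z":-0.85,"twist":0},
  {"x":0,"y":0,"z":-0.85,"twist":0},
])

```text
time: 32.92
ee_pos: [0.3554, 0.2901, 0.1624]
tcp_rot: [-0.74, 3.052, 0.001]
ft_force: [0.2, 1.0, -1.6]
finger_gap: 0.0555
grip_force: 25.0
```

```bash
python3 -c "
from h import *
st();held(RACK,92);go(GAUGE,-214,0,161)"
```

```text
t 32.92 pos [0.3554 0.2901 0.1624] yaw -152.74 tilt [ 0.001  0.001 -1.   ] rack [-151.    93.1] gauge [-494.3  408.6] F [ 0.2  1.  -1.6] gap 0.0555 grip 25.0 q [ 0.66  0.18  1.9   0.    1.06 -1.39]
held 688 rear-tcp 139.34944599123037 slope,z [-6.0000e-03  1.8212e+02]
-> -214,0,161: x 1.423 y -2.977 z 0.003 twist 0.667
```

Emit:
send_rows([
  {"x":0.1,"y":-0.2,"z":0,"twist":0},
  {"x":0.22,"y":-0.47,"z":0,"twist":0},
  {"x":0.35,"y":-0.75,"z":0,"twist":0},
  {"x":0.474,"y":-0.99,"z":0,"twist":0},
])

```text
time: 33.48
ee_pos: [0.3589, 0.1236, 0.1603]
tcp_rot: [0.74, -3.05, 0.0]
ft_force: [0.9, 0.7, -0.3]
finger_gap: 0.0557
grip_force: 25.0
```

Emit:
send_rows([
  {"x":0.12,"y":-0.26,"z":0,"twist":0},
  {"x":0.25,"y":-0.53,"z":0,"twist":0},
  {"x":0.38,"y":-0.8,"z":0,"twist":0},
  {"x":0.474,"y":-0.99,"z":0,"twist":0},
])

```text
time: 33.98
ee_pos: [0.3637, -0.0408, 0.1604]
tcp_rot: [0.738, -3.051, -0.002]
ft_force: [-0.2, 1.2, 0.2]
finger_gap: 0.0555
grip_force: 25.0
```

Emit:
send_rows([
  {"x":0.12,"y":-0.26,"z":0,"twist":0.05},
  {"x":0.25,"y":-0.53,"z":0,"twist":0.15},
  {"x":0.38,"y":-0.8,"z":0,"twist":0.25},
  {"x":0.475,"y":-0.997,"z":0,"twist":0.35},
  {"x":0.475,"y":-0.997,"z":0,"twist":0.45},
  {"x":0.475,"y":-0.997,"z":0,"twist":0.55},
  {"x":0.475,"y":-0.997,"z":0,"twist":0.63},
  {"x":0.475,"y":-0.997,"z":0,"twist":0.667},
  {"x":0.475,"y":-0.997,"z":0,"twist":0.667},
])

```text
time: 35.1
ee_pos: [0.3692, -0.2044, 0.1604]
tcp_rot: [-0.884, -3.011, -0.001]
ft_force: [0.5, 0.5, 0.0]
finger_gap: 0.0553
grip_force: 25.0
```

```bash
python3 -c "
from h import *
st();held(GAUGE,0);go(GAUGE,-90,0,64)"
```

```text
t 35.1 pos [ 0.3692 -0.2044  0.1604] yaw 147.27 tilt [-0.003  0.002 -1.   ] rack [-363.2 -353.8] gauge [-214.7    0.4] F [0.5 0.5 0. ] gap 0.0553 grip 25.0 q [-0.53  0.13  1.97  0.    1.05 -1.53]
held 282 rear-tcp 135.58670499515887 slope,z [-7.00000e-03  1.79391e+02]
-> -90,0,64: x -0.832 y -0.004 z 0.642 twist 0.001
```

Emit:
send_rows([
  {"x":0,"y":0,"z":0.25,"twist":0},
  {"x":0,"y":0,"z":0.5,"twist":0},
  {"x":0,"y":0,"z":0.642,"twist":0},
  {"x":0,"y":0,"z":0.642,"twist":0},
  {"x":-0.2,"y":0,"z":0.642,"twist":0},
  {"x":-0.4,"y":0,"z":0.642,"twist":0},
  {"x":-0.6,"y":0,"z":0.642,"twist":0},
  {"x":-0.75,"y":-0.004,"z":0.642,"twist":0},
  {"x":-0.832,"y":-0.004,"z":0.642,"twist":0},
  {"x":-0.832,"y":-0.004,"z":0.642,"twist":0},
])

```text
time: 36.4
ee_pos: [0.4751, -0.2732, 0.0658]
tcp_rot: [0.886, 3.014, -0.0]
ft_force: [0.7, 0.4, -1.1]
finger_gap: 0.0557
grip_force: 25.0
```

Emit:
send_rows([
  {"x":0,"y":0,"z":0.06,"twist":0},
  {"x":0,"y":0,"z":0.11,"twist":0},
  {"x":-0.02,"y":0,"z":0.125,"twist":0},
  {"x":-0.035,"y":0,"z":0.125,"twist":0},
  {"x":-0.05,"y":0,"z":0.125,"twist":0},
  {"x":-0.05,"y":0,"z":0.125,"twist":0},
])

```text
time: 37.15
ee_pos: [0.4759, -0.2739, 0.0474]
tcp_rot: [-0.883, -3.004, -0.005]
ft_force: [-9.8, 6.4, 18.7]
finger_gap: 0.0559
grip_force: 25.0
```

Emit:
send_rows([
  {"x":-0.02,"y":0,"z":0,"twist":0},
  {"x":-0.02,"y":0,"z":0,"twist":0},
])

```text
time: 37.4
ee_pos: [0.4766, -0.2743, 0.0467]
tcp_rot: [-0.882, -2.999, -0.007]
ft_force: [-13.0, 8.5, 16.8]
finger_gap: 0.0559
grip_force: 25.0
```

```bash
python3 -c "
from h import *
st()"
```

```text
t 37.4 pos [ 0.4766 -0.2743  0.0467] yaw 147.24 tilt [-0.014  0.008 -1.   ] rack [-299.2 -464.8] gauge [-86.6  -0.1] F [-13.    8.5  16.8] gap 0.0559 grip 25.0 q [-0.54  0.45  1.84  0.    0.87 -1.54]
```

```bash
python3 -c "
from h import *
c=robot.capture('scene');np.savez('s3.npz',**c);cv2.imwrite('pics/seat3.png',cv2.resize(c['color'][130:210,140:240],None,fx=6,fy=6,interpolation=cv2.INTER_CUBIC))
P=cloud(c);L=loc(GAUGE,P[...,:2].reshape(-1,2)).reshape(P.shape[:2]+(2,))
for a in range(-120,60,10):
  q=(P[...,2]>.045)&(P[...,2]<.09)&(abs(L[...,1])<22)&(L[...,0]>a)&(L[...,0]<a+10)
  if q.sum()>3: print(a,q.sum(),np.percentile(P[q][:,2]*1000,[10,50,90]).round(1))
"
```

```text
-120 19 [64.7 67.5 69.7]
-80 5 [60.9 67.7 69.5]
-70 18 [62.3 65.9 69. ]
-60 20 [64.5 66.8 67.8]
-50 24 [64.9 66.7 68.6]
-40 23 [64.8 66.6 69. ]
-30 25 [64.8 66.4 68. ]
-20 26 [63.9 66.4 69. ]
-10 25 [64.3 66.4 68.1]
0 22 [65.5 67.  69.1]
10 21 [65.1 66.6 68.7]
20 22 [64.8 66.3 67.9]
30 23 [64.6 65.9 68.3]
40 22 [63.8 65.3 67.5]
50 24 [58.2 62.4 66.5]
```

View pics/seat3.png

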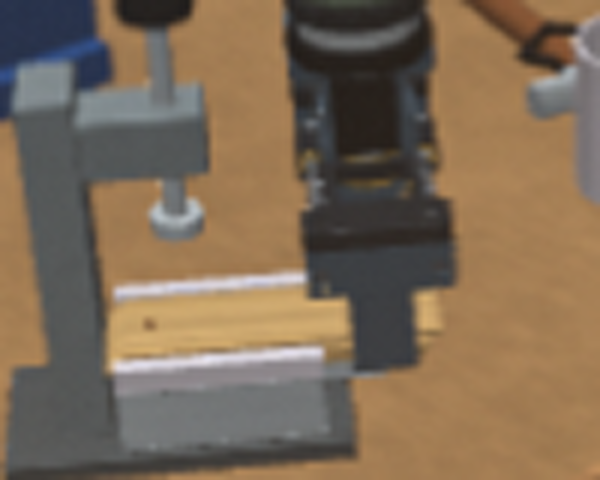

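Emit:
send_rows([
  {"x":0.03,"y":0,"z":0.01,"twist":0},
  {"x":0.04,"y":0,"z":0.02,"twist":0},
  {"x":0.04,"y":0,"z":0.02,"twist":0},
])

```text
time: 37.83
ee_pos: [0.4769, -0.2744, 0.0457]
tcp_rot: [-0.885, -3.013, -0.001]
ft_force: [-5.2, 2.9, 18.1]
finger_gap: 0.056
grip_force: 25.0
```

Emit:
send_rows([
  {"x":0,"y":0,"z":0,"twist":0},
  {"x":0,"y":0,"z":0,"twist":0},
  {"x":0,"y":0,"z":0,"twist":0},
], gripper=0.58)

```text
time: 38.2
ee_pos: [0.478, -0.2751, 0.0432]
tcp_rot: [-0.886, -3.013, -0.001]
ft_force: [-0.5, -0.4, 0.3]
finger_gap: 0.0722
grip_force: 0.0
```

Emit:
send_rows([
  {"x":0,"y":0,"z":-0.2,"twist":0},
  {"x":0,"y":0,"z":-0.35,"twist":0},
  {"x":0.3,"y":0,"z":-0.4,"twist":0},
  {"x":0.5,"y":0,"z":-0.4,"twist":0},
  {"x":0.5,"y":0,"z":-0.4,"twist":0},
  {"x":0.5,"y":0,"z":-0.4,"twist":0},
], gripper=-1)

```text
time: 38.95
ee_pos: [0.4164, -0.2354, 0.1038]
tcp_rot: [0.886, 3.013, -0.0]
ft_force: [0.4, -1.1, 0.7]
finger_gap: 0.0153
grip_force: 0.0
```

```bash
python3 -c "
from h import *
st();pack();go(GAUGE,-150,0,48)
c=robot.capture('scene');cv2.imwrite('pics/seat4.png',cv2.resize(c['color'][130:210,140:240],None,fx=5,fy=5,interpolation=cv2.INTER_CUBIC))
"
```

```text
t 38.95 pos [ 0.4164 -0.2354  0.1038] yaw 147.23 tilt [ 0.001 -0.001 -1.   ] rack [-335.2 -402.8] gauge [-1.583e+02 -1.000e-01] F [ 0.4 -1.1  0.7] gap 0.0153 grip 0.0 q [-0.54  0.27  1.94  0.    0.92 -1.54]
pack 147 [-117.99252765   -6.51142502] [-58.20782456  27.2147066 ] 0.06308374785064164
near end profile -125.. [47 47 47 46 47 47 47 48 49 49 51 52 53 55 55 56 55 54 53 50 47 43 39 36
 35 36 37 39 41 44]
-> -150,0,48: x -0.053 y 0.001 z 0.371 twist 0.000
```

View pics/seat4.png

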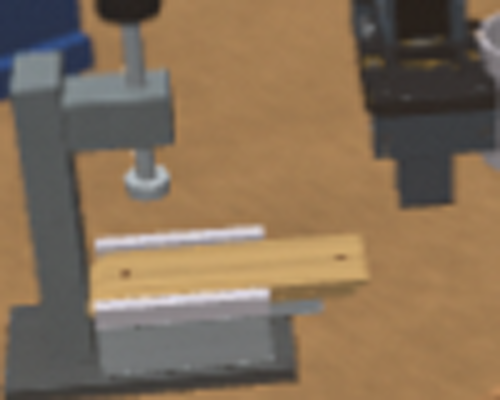

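The third slat lies on the pack with its near end slightly proud (crop (365,240)). I push the near ends flush with closed fingers.

Emit:
send_rows([
  {"x":0,"y":0,"z":0.2,"twist":0},
  {"x":0,"y":0,"z":0.375,"twist":0},
  {"x":-0.07,"y":0,"z":0.375,"twist":0},
  {"x":-0.12,"y":0,"z":0.375,"twist":0},
  {"x":-0.15,"y":0,"z":0.375,"twist":0},
  {"x":-0.17,"y":0,"z":0.375,"twist":0},
  {"x":-0.18,"y":0,"z":0.375,"twist":0},
  {"x":-0.19,"y":0,"z":0.375,"twist":0},
  {"x":-0.2,"y":0,"z":0.375,"twist":0},
  {"x":-0.2,"y":0,"z":0.375,"twist":0},
])

```text
time: 40.3
ee_pos: [0.4408, -0.2511, 0.0474]
tcp_rot: [0.886, 3.014, -0.0]
ft_force: [-0.6, -1.0, 0.1]
finger_gap: 0.0004
grip_force: 0.0
```

Emit:
send_rows([
  {"x":-0.01,"y":0,"z":0,"twist":0},
  {"x":-0.015,"y":0,"z":0,"twist":0},
  {"x":-0.02,"y":0,"z":0,"twist":0},
  {"x":-0.02,"y":0,"z":0,"twist":0},
])

```text
time: 40.8
ee_pos: [0.4433, -0.2527, 0.0474]
tcp_rot: [0.886, 3.014, 0.0]
ft_force: [0.0, 0.2, -0.0]
finger_gap: 0.0003
grip_force: 0.1
```

```bash
python3 -c "
from h import *
st()"
```

```text
t 40.8 pos [ 0.4433 -0.2527  0.0474] yaw 147.23 tilt [ 0. -0. -1.] rack [-319.1 -430.5] gauge [-1.263e+02 -1.000e-01] F [ 0.   0.2 -0. ] gap 0.0003 grip 0.1 q [-0.54  0.39  1.94  0.    0.81 -1.54]
```

Emit:
send_rows([
  {"x":-0.01,"y":0,"z":0,"twist":0},
  {"x":-0.02,"y":0,"z":0,"twist":0},
  {"x":-0.02,"y":0,"z":0,"twist":0},
])

```text
time: 41.18
ee_pos: [0.4444, -0.2535, 0.0473]
tcp_rot: [-0.885, -3.011, -0.002]
ft_force: [-4.9, 2.8, 4.9]
finger_gap: 0.0002
grip_force: 2.6
```

Emit:
send_rows([
  {"x":-0.01,"y":0,"z":0,"twist":0},
  {"x":-0.02,"y":0,"z":0,"twist":0},
  {"x":-0.02,"y":0,"z":0,"twist":0},
])

```text
time: 41.55
ee_pos: [0.4444, -0.2535, 0.0471]
tcp_rot: [-0.884, -3.005, -0.004]
ft_force: [-8.9, 6.8, 9.3]
finger_gap: 0.0007
grip_force: 5.5
```

```bash
python3 -c "
from h import *
st()"
```

```text
t 41.55 pos [ 0.4444 -0.2535  0.0471] yaw 147.23 tilt [-0.008  0.005 -1.   ] rack [-318.5 -431.6] gauge [-1.25e+02 -1.00e-01] F [-8.9  6.8  9.3] gap 0.0007 grip 5.5 q [-0.54  0.4   1.93  0.    0.83 -1.54]
```

Emit:
send_rows([
  {"x":0.1,"y":0,"z":0,"twist":0},
  {"x":0.25,"y":0,"z":-0.1,"twist":0},
  {"x":0.3,"y":0.2,"z":-0.5,"twist":-0.1},
  {"x":0.3,"y":0.5,"z":-0.9,"twist":-0.2},
  {"x":0.3,"y":0.8,"z":-0.9,"twist":-0.37},
  {"x":0.3,"y":1,"z":-0.9,"twist":-0.37},
  {"x":0.3,"y":1,"z":-0.9,"twist":-0.37},
  {"x":0.3,"y":1,"z":-0.9,"twist":-0.37},
], gripper=0.9)

```text
time: 42.55
ee_pos: [0.4911, -0.1059, 0.1821]
tcp_rot: [0.013, -3.141, 0.001]
ft_force: [0.1, 0.1, -0.3]
finger_gap: 0.0775
grip_force: 0.0
```

```bash
cat >> h.py <<'E'
def block():
    for n in("top","scene"):
        c=robot.capture(n);P=cloud(c);hsv=cv2.cvtColor(c["color"],cv2.COLOR_BGR2HSV)
        q=(P[...,2]>.028)&(P[...,2]<.05)&(P[...,0]>.38)&(P[...,0]<.72)&(P[...,1]>-.22)&(P[...,1]<.05)&(hsv[...,2]<110)&~((hsv[...,0]>90)&(hsv[...,0]<135)&(hsv[...,1]>120))
        k=cv2.connectedComponentsWithStats(q.astype(np.uint8));i=1+np.argmax(k[2][1:,4]);Q=P[k[1]==i]
        print(n,len(Q),cv2.minAreaRect(Q[:,:2].astype(np.float32)),np.median(Q[:,2]))
E
python3 -c "
from h import *
st();pack();block()"
```

```text
t 42.55 pos [ 0.4911 -0.1059  0.1821] yaw -179.51 tilt [-0. -0. -1.] rack [-209.9 -321.3] gauge [-165.7  149.3] F [ 0.1  0.1 -0.3] gap 0.0775 grip 0.0 q [-0.23  0.23  1.78 -0.    1.14 -1.81]
pack 7 [-108.05823609   20.66276104] [-103.79807782   26.97425361] 0.06362999529150493
near end profile -125.. [58 56 55 53 52 51 51 50 50 49 49 48 48 48 47 47 47 47 47 47 47 48 48 48
 48 48 48 48 48 48]
top 199 ((0.4442078173160553, -0.06390295922756195), (0.02994457446038723, 0.06560871750116348), 88.22515106201172) 0.03808562776191349
scene 806 ((0.49706196784973145, -0.07476747035980225), (0.16906212270259857, 0.06292861700057983), 0.85191810131073) 0.03772989239880292
```

Emit:
send_rows([
  {"x":0.7,"y":-0.9,"z":0,"twist":0},
  {"x":0.7,"y":-0.9,"z":0,"twist":0},
  {"x":0.7,"y":-0.9,"z":0,"twist":0},
  {"x":0.7,"y":-0.9,"z":0,"twist":0},
  {"x":0.7,"y":-0.9,"z":0,"twist":0},
])

```text
time: 43.32
ee_pos: [0.3878, -0.2415, 0.1824]
tcp_rot: [-0.012, 3.141, 0.001]
ft_force: [0.7, 0.2, -0.1]
finger_gap: 0.0865
grip_force: 0.0
```

```bash
python3 -c "
from h import *
st();pack();block()
c=robot.capture('top');cv2.imwrite('pics/blk.png',cv2.resize(c['color'][120:290,220:400],None,fx=3,fy=3))"
```

```text
t 43.33 pos [ 0.3878 -0.2415  0.1824] yaw -179.56 tilt [ 0.001  0.    -1.   ] rack [-363.5 -395.3] gauge [-179.1  -20.7] F [ 0.7  0.2 -0.1] gap 0.0865 grip 0.0 q [-0.58  0.16  1.87  0.    1.11 -2.16]
pack 337 [-109.67302157  -27.71935575] [-58.099034   27.2765698] 0.06275048527962346
near end profile -125.. [141 142 143 143 143 143 143 142 142 142 141 139 137 134 132 131 132 137
 144 153 162 168 173 175 177 177 177 177 175 174]
top 1091 ((0.49500128626823425, -0.0765489861369133), (0.16703729331493378, 0.058418091386556625), 0.851621150970459) 0.038063052125759445
scene 806 ((0.4962136447429657, -0.07483120262622833), (0.16977959871292114, 0.06332671642303467), 1.5474153757095337) 0.037762390368446086
```

View pics/blk.png

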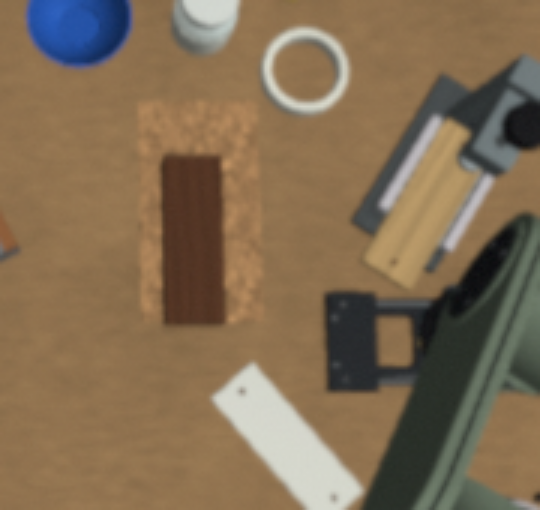

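The block has been knocked to about (0.4955, -0.0757) and now protrudes slightly off the mat's near edge (crop (193,325)). The pack is flush, near end at gauge x -110. I grasp the block near its near end.

```bash
cat >> h.py <<'E'
BLK=(np.array([.4955,-.0757]),np.radians(1.0))
MAT=(np.array([.5317,-.0926]),np.radians(.2))
E
python3 -c "
from h import *
go(BLK,-55,0,120)
T=dict(np.load('top0.npz'))
# mat extents from colour: rectify at z=.003 and show profile vs table (saturation/brightness) 
I=cv2.cvtColor(rectify(T,MAT,np.arange(-140,141,2.),np.arange(-85,86,2.),.003),cv2.COLOR_BGR2HSV).astype(float)
print('y',I[5:30].mean(0)[:,2].astype(int).tolist());print('x',I[:,15:25].mean(1)[:,2].astype(int).tolist())"
```

```text
-> -55,0,120: x -0.359 y 1.089 z 0.416 twist -0.004
y [131, 131, 132, 133, 134, 134, 134, 135, 136, 136, 136, 137, 138, 141, 143, 144, 144, 143, 143, 145, 146, 149, 150, 152, 152, 151, 149, 147, 146, 145, 145, 144, 144, 145, 145, 145, 146, 148, 149, 148, 147, 145, 145, 145, 147, 147, 146, 143, 141, 141, 142, 144, 145, 146, 146, 146, 144, 142, 141, 141, 143, 146, 148, 148, 146, 143, 140, 139, 139, 140, 142, 144, 147, 149, 148, 145, 139, 134, 131, 131, 131, 130, 130, 130, 130, 130]
x [136, 137, 139, 138, 138, 139, 140, 138, 137, 137, 136, 136, 140, 144, 150, 153, 154, 154, 152, 150, 149, 150, 151, 153, 153, 152, 150, 149, 149, 153, 155, 155, 154, 155, 157, 159, 161, 161, 161, 160, 159, 159, 159, 159, 156, 154, 150, 147, 146, 147, 146, 145, 144, 144, 146, 147, 148, 148, 148, 147, 147, 147, 147, 146, 146, 147, 149, 151, 151, 152, 152, 152, 151, 149, 146, 145, 144, 143, 143, 143, 143, 144, 144, 145, 146, 149, 152, 155, 156, 156, 156, 154, 152, 151, 151, 151, 151, 152, 152, 151, 149, 148, 148, 148, 149, 150, 148, 147, 146, 148, 151, 154, 154, 154, 155, 157, 159, 161, 161, 161, 160, 159, 158, 157, 157, 154, 150, 145, 142, 140, 141, 142, 142, 142, 142, 141, 141, 140, 139, 138, 138]
```

Emit:
send_rows([
  {"x":-0.18,"y":0.5,"z":0,"twist":0},
  {"x":-0.3,"y":0.95,"z":0,"twist":0},
  {"x":-0.3,"y":0.95,"z":0,"twist":0},
  {"x":-0.3,"y":0.95,"z":0.3,"twist":0},
  {"x":-0.3,"y":0.95,"z":0.3,"twist":0},
], gripper=1)

```text
time: 44.15
ee_pos: [0.4294, -0.0968, 0.1353]
tcp_rot: [0.018, -3.135, -0.003]
ft_force: [-0.2, 0.8, -0.7]
finger_gap: 0.0909
grip_force: 0.0
```

```bash
python3 -c "
from h import *
st();go(BLK,-55,0,8)"
```

```text
t 44.15 pos [ 0.4294 -0.0968  0.1353] yaw -179.34 tilt [-0.007  0.002 -1.   ] rack [-260.7 -285.2] gauge [-222.5  123.5] F [-0.2  0.8 -0.7] gap 0.0909 grip 0.0 q [-0.25  0.18  1.97  0.    0.99 -1.83]
-> -55,0,8: x -0.081 y 0.132 z 0.848 twist -0.004
```

Emit:
send_rows([
  {"x":-0.078,"y":0.135,"z":0,"twist":-0.004},
  {"x":-0.078,"y":0.135,"z":0.1,"twist":-0.004},
  {"x":-0.078,"y":0.135,"z":0.35,"twist":-0.004},
  {"x":-0.078,"y":0.135,"z":0.6,"twist":-0.004},
  {"x":-0.078,"y":0.135,"z":0.78,"twist":-0.004},
  {"x":-0.078,"y":0.135,"z":0.84,"twist":-0.004},
  {"x":-0.078,"y":0.135,"z":0.84,"twist":-0.004},
])

```text
time: 45.02
ee_pos: [0.4438, -0.0783, 0.012]
tcp_rot: [-0.024, 3.141, -0.0]
ft_force: [0.1, -0.3, 0.4]
finger_gap: 0.0911
grip_force: 0.0
```

```bash
python3 -c "
from h import *
st();go(BLK,-55,0,8)"
```

```text
t 45.02 pos [ 0.4438 -0.0783  0.012 ] yaw -179.11 tilt [ 0.001 -0.    -1.   ] rack [-239.5 -275.3] gauge [-220.4  146.8] F [ 0.1 -0.3  0.4] gap 0.0911 grip 0.0 q [-0.2   0.37  2.11  0.    0.66 -1.79]
-> -55,0,8: x 0.022 y 0.011 z 0.027 twist -0.001
```

Emit:
send_rows([
  {"x":0.022,"y":0.011,"z":0.027,"twist":0},
  {"x":0.022,"y":0.011,"z":0.027,"twist":0},
])

```text
time: 45.28
ee_pos: [0.4396, -0.0765, 0.008]
tcp_rot: [-0.024, 3.141, -0.0]
ft_force: [-0.3, -0.4, -0.2]
finger_gap: 0.0913
grip_force: 0.0
```

Emit:
send_rows([
  {"x":0,"y":0,"z":0,"twist":0},
  {"x":0,"y":0,"z":0,"twist":0},
  {"x":0,"y":0,"z":0,"twist":0},
  {"x":0,"y":0,"z":0,"twist":0},
  {"x":0,"y":0,"z":0,"twist":0},
  {"x":0,"y":0,"z":0,"twist":0},
  {"x":0,"y":0,"z":0,"twist":0},
], gripper=-1, newtons=45)

```text
time: 46.15
ee_pos: [0.4398, -0.0767, 0.0075]
tcp_rot: [-0.025, 3.141, -0.0]
ft_force: [-0.5, -1.7, 2.5]
finger_gap: 0.0598
grip_force: 44.8
```

Emit:
send_rows([
  {"x":0,"y":0,"z":-0.05,"twist":0},
  {"x":0,"y":0,"z":-0.15,"twist":0},
  {"x":0,"y":0,"z":-0.3,"twist":0},
  {"x":0,"y":0,"z":-0.5,"twist":0},
  {"x":0,"y":0,"z":-0.7,"twist":0},
  {"x":0,"y":0,"z":-0.9,"twist":0},
  {"x":0,"y":0,"z":-0.95,"twist":0},
  {"x":0,"y":0,"z":-0.95,"twist":0},
])

```text
time: 47.15
ee_pos: [0.4393, -0.0763, 0.1495]
tcp_rot: [0.024, -3.141, -0.001]
ft_force: [-1.1, 0.9, -1.5]
finger_gap: 0.06
grip_force: 44.8
```

```bash
python3 -c "
from h import *
st();held(BLK,0);go(GAUGE,-214,0,150)"
```

```text
t 47.15 pos [ 0.4393 -0.0763  0.1495] yaw -179.11 tilt [-0.  0. -1.] rack [-242.6 -271.5] gauge [-225.3  146. ] F [-1.1  0.9 -1.5] gap 0.06 grip 44.8 q [-0.2   0.17  1.94  0.    1.03 -1.78]
held 566 rear-tcp 141.65305352529782 slope,z [ -0.278 191.093]
-> -214,0,150: x 0.475 y -0.852 z -0.007 twist 0.374
```

```bash
cat >> h.py <<'E'
def bins(frame):
    c=robot.capture('scene');P=cloud(c);L=loc(frame,P[...,:2].reshape(-1,2)).reshape(P.shape[:2]+(2,))
    t=loc(frame,robot.sense()["ee_pos"][:2])
    for a in range(20,160,15):
        q=(P[...,2]>.05)&(P[...,2]<.25)&(abs(L[...,1]-t[1])<15)&(L[...,0]>t[0]+a)&(L[...,0]<t[0]+a+15)
        if q.sum()>5: print(a,q.sum(),np.percentile(P[q][:,2]*1000,[5,50,90]).round(1))
E
python3 -c "
from h import *
bins(BLK)"
```

```text
20 53 [177.9 181.4 246.4]
35 31 [177.4 179.5 181.1]
50 30 [177.4 179.8 180.9]
65 32 [177.7 179.6 180.9]
80 29 [177.7 179.5 180.6]
95 33 [177.8 179.6 181. ]
110 30 [177.6 179.3 180.5]
125 68 [148.6 177.4 179.8]
140 34 [149.  163.7 177.8]
```

Emit:
send_rows([
  {"x":0.12,"y":-0.2,"z":0,"twist":0.04},
  {"x":0.25,"y":-0.42,"z":0,"twist":0.12},
  {"x":0.38,"y":-0.65,"z":0,"twist":0.2},
  {"x":0.475,"y":-0.852,"z":0,"twist":0.28},
  {"x":0.475,"y":-0.852,"z":0,"twist":0.35},
  {"x":0.475,"y":-0.852,"z":0,"twist":0.374},
  {"x":0.475,"y":-0.852,"z":0,"twist":0.374},
])

```text
time: 48.12
ee_pos: [0.3697, -0.2051, 0.1487]
tcp_rot: [-0.885, -3.012, -0.001]
ft_force: [-0.6, -0.3, -2.6]
finger_gap: 0.0597
grip_force: 44.8
```

```bash
python3 -c "
from h import *
st();go(GAUGE,-90,0,73)"
```

```text
t 48.12 pos [ 0.3697 -0.2051  0.1487] yaw 147.24 tilt [-0.002  0.002 -1.   ] rack [-363.1 -354.6] gauge [-2.14e+02  1.00e-01] F [-0.6 -0.3 -2.6] gap 0.0597 grip 44.8 q [-0.53  0.14  1.99  0.    1.02 -1.53]
-> -90,0,73: x -0.828 y -0.001 z 0.503 twist 0.000
```

Emit:
send_rows([
  {"x":0,"y":0,"z":0.2,"twist":0},
  {"x":0,"y":0,"z":0.4,"twist":0},
  {"x":0,"y":0,"z":0.505,"twist":0},
  {"x":0,"y":0,"z":0.505,"twist":0},
  {"x":-0.15,"y":0,"z":0.505,"twist":0},
  {"x":-0.35,"y":0,"z":0.505,"twist":0},
  {"x":-0.55,"y":0,"z":0.505,"twist":0},
  {"x":-0.72,"y":0,"z":0.505,"twist":0},
  {"x":-0.828,"y":0,"z":0.505,"twist":0},
  {"x":-0.828,"y":0,"z":0.505,"twist":0},
])

```text
time: 49.38
ee_pos: [0.4755, -0.273, 0.0743]
tcp_rot: [0.886, 3.014, -0.0]
ft_force: [0.3, -0.4, -1.7]
finger_gap: 0.0598
grip_force: 44.8
```

```bash
python3 -c "
from h import *
st();go(GAUGE,-80,0,67)"
```

```text
t 49.38 pos [ 0.4755 -0.273   0.0743] yaw 147.24 tilt [ 0. -0. -1.] rack [-299.7 -463.1] gauge [-88.3   0.3] F [ 0.3 -0.4 -1.7] gap 0.0598 grip 44.8 q [-0.54  0.4   1.82  0.    0.91 -1.54]
-> -80,0,67: x -0.055 y -0.002 z 0.049 twist 0.000
```

Emit:
send_rows([
  {"x":-0.02,"y":-0.002,"z":0.01,"twist":0},
  {"x":-0.04,"y":-0.002,"z":0.02,"twist":0},
  {"x":-0.055,"y":-0.002,"z":0.02,"twist":0},
  {"x":-0.055,"y":-0.002,"z":0.02,"twist":0},
])

```text
time: 49.88
ee_pos: [0.4816, -0.2774, 0.0712]
tcp_rot: [0.886, 3.014, 0.0]
ft_force: [0.4, -0.6, -3.0]
finger_gap: 0.0601
grip_force: 44.8
```

Emit:
send_rows([
  {"x":-0.015,"y":0,"z":0,"twist":0},
  {"x":-0.015,"y":0,"z":0,"twist":0},
])

```text
time: 50.12
ee_pos: [0.4823, -0.2779, 0.0708]
tcp_rot: [-0.885, -3.011, -0.001]
ft_force: [-3.7, 1.1, -0.5]
finger_gap: 0.0594
grip_force: 44.8
```

```bash
python3 -c "
from h import *
st()"
```

```text
t 50.12 pos [ 0.4823 -0.2779  0.0708] yaw 147.24 tilt [-0.003  0.002 -1.   ] rack [-295.8 -470.6] gauge [-79.9  -0.1] F [-3.7  1.1 -0.5] gap 0.0594 grip 44.8 q [-0.54  0.42  1.8   0.    0.92 -1.54]
```

Contact with the column at -80. Now I lower the block.

Emit:
send_rows([
  {"x":0.008,"y":0,"z":0.012,"twist":0},
  {"x":0.008,"y":0,"z":0.022,"twist":0},
  {"x":0.008,"y":0,"z":0.022,"twist":0},
])

```text
time: 50.5
ee_pos: [0.4823, -0.2778, 0.0677]
tcp_rot: [-0.886, -3.014, -0.0]
ft_force: [-2.4, 2.0, -0.3]
finger_gap: 0.0598
grip_force: 44.8
```

Emit:
send_rows([
  {"x":0,"y":0,"z":0.01,"twist":0},
  {"x":0,"y":0,"z":0.01,"twist":0},
])

```text
time: 50.75
ee_pos: [0.4824, -0.2778, 0.0665]
tcp_rot: [-0.886, -3.014, -0.0]
ft_force: [-3.1, 3.4, 2.9]
finger_gap: 0.0598
grip_force: 44.8
```

Emit:
send_rows([
  {"x":0,"y":0,"z":0,"twist":0},
  {"x":0,"y":0,"z":0,"twist":0},
  {"x":0,"y":0,"z":0,"twist":0},
  {"x":0,"y":0,"z":0,"twist":0},
], gripper=0.75)

```text
time: 51.25
ee_pos: [0.4827, -0.2781, 0.0663]
tcp_rot: [0.886, 3.013, -0.0]
ft_force: [0.4, 0.2, -0.7]
finger_gap: 0.0798
grip_force: 0.0
```

Emit:
send_rows([
  {"x":0,"y":0,"z":-0.1,"twist":0},
  {"x":0,"y":0,"z":-0.3,"twist":0},
  {"x":0.3,"y":0,"z":-0.5,"twist":0},
  {"x":0.3,"y":0,"z":-0.8,"twist":0},
  {"x":0.3,"y":0,"z":-1,"twist":0},
  {"x":0.3,"y":0,"z":-1,"twist":0},
  {"x":0.3,"y":0,"z":-1,"twist":0},
])

```text
time: 52.12
ee_pos: [0.4442, -0.2533, 0.2158]
tcp_rot: [-0.886, -3.013, -0.001]
ft_force: [-0.7, -0.7, -0.2]
finger_gap: 0.0793
grip_force: 0.0
```

Emit:
send_rows([
  {"x":0,"y":0,"z":-0.4,"twist":0},
  {"x":0,"y":0,"z":-0.7,"twist":0},
  {"x":0,"y":0,"z":-0.7,"twist":0},
  {"x":0,"y":0,"z":-0.7,"twist":0},
  {"x":0,"y":0,"z":-0.7,"twist":0},
  {"x":0,"y":0,"z":-0.7,"twist":0},
], gripper=-1)

```text
time: 52.88
ee_pos: [0.4443, -0.2533, 0.3199]
tcp_rot: [-0.885, -3.011, -0.001]
ft_force: [-0.5, 1.1, -0.2]
finger_gap: 0.0225
grip_force: 0.0
```

```bash
python3 -c "
from h import *
st();pack();go(GAUGE,15,0,285)
c=robot.capture('scene');P=cloud(c);L=loc(GAUGE,P[...,:2].reshape(-1,2)).reshape(P.shape[:2]+(2,))
q=(P[...,2]>.26)&(P[...,2]<.28)&(abs(L[...,1])<40)&(abs(L[...,0]-15)<40)
print('knob',q.sum(),np.percentile(L[q],[2,50,98],axis=0),P[q][:,2].max())
for a in range(-120,70,20):
    q=(P[...,2]>.05)&(P[...,2]<.12)&(abs(L[...,1])<25)&(abs(L[...,0]-a)<10)
    if q.sum()>3: print(a,np.percentile(P[q][:,2]*1000,[50,90]).round(1),end=' ')
cv2.imwrite('pics/blkseat.png',cv2.resize(c['color'][105:215,125:235],None,fx=5,fy=5,interpolation=cv2.INTER_CUBIC))"
```

```text
t 52.88 pos [ 0.4443 -0.2533  0.3199] yaw 147.23 tilt [-0.002  0.002 -1.   ] rack [-318.5 -431.5] gauge [-1.252e+02 -1.000e-01] F [-0.5  1.1 -0.2] gap 0.0225 grip 0.0 q [-0.54  0.17  1.5   0.    1.47 -1.54]
pack 316 [-110.63197174  -28.8872397 ] [-58.32962399  29.64174421] 0.0961479692712045
near end profile -125.. [146 145 145 145 144 144 144 144 143 143 142 140 136 131 123 113 100  87
  75  63  54  47  45  46  50  56  63  69  74  78]
-> 15,0,285: x -0.934 y 0.000 z 0.233 twist 0.000
knob 96 [[ -2.01393378 -16.15502366]
 [ 15.53629406   8.82757069]
 [ 33.09457724  20.84347374]] 0.27290573443094923
-100 [97.3 99. ] -80 [97.5 99.1] -60 [97.  98.9] -40 [96.9 99.4] -20 [97. 99.] 0 [97.2 99.1] 20 [96.8 99.6] 40 [97.5 99.4] 60 [ 96.9 109.8]
```

View pics/blkseat.png

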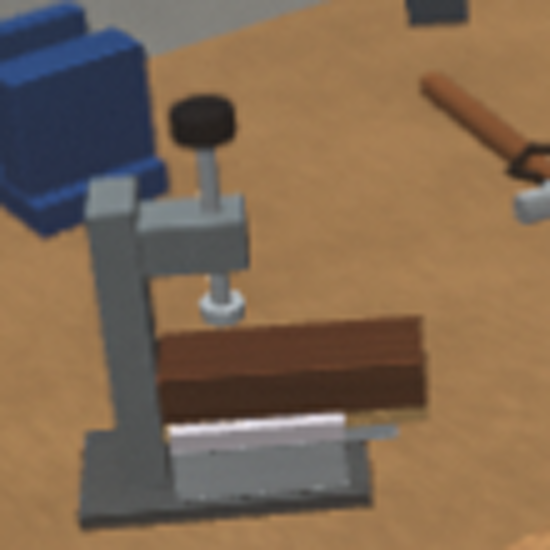

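The block lies level on the pack against the column, under the raised foot. Next I press the knob.

Emit:
send_rows([
  {"x":-0.3,"y":0,"z":0,"twist":0},
  {"x":-0.6,"y":0,"z":0,"twist":0},
  {"x":-0.934,"y":0,"z":0,"twist":0},
  {"x":-0.934,"y":0,"z":0.1,"twist":0},
  {"x":-0.934,"y":0,"z":0.2,"twist":0},
  {"x":-0.934,"y":0,"z":0.2,"twist":0},
])

```text
time: 53.72
ee_pos: [0.5608, -0.3283, 0.2899]
tcp_rot: [-0.885, -3.011, -0.002]
ft_force: [-0.5, -0.3, 0.3]
finger_gap: 0.0003
grip_force: 0.0
```

```bash
python3 -c "
from h import *
st();go(GAUGE,15,0,272);go(GAUGE,15,0,242)"
```

```text
t 53.73 pos [ 0.5608 -0.3283  0.2899] yaw 147.23 tilt [-0.003  0.002 -1.   ] rack [-248.7 -551.2] gauge [13.4  0. ] F [-0.5 -0.3  0.3] gap 0.0003 grip 0.0 q [-0.55  0.41  1.23  0.    1.5  -1.55]
-> 15,0,272: x -0.011 y -0.000 z 0.119 twist 0.000
-> 15,0,242: x -0.012 y -0.000 z 0.319 twist 0.000
```

Emit:
send_rows([
  {"x":-0.01,"y":0,"z":0.06,"twist":0},
  {"x":-0.01,"y":0,"z":0.12,"twist":0},
  {"x":-0.01,"y":0,"z":0.17,"twist":0},
  {"x":-0.01,"y":0,"z":0.21,"twist":0},
  {"x":-0.01,"y":0,"z":0.25,"twist":0},
  {"x":-0.01,"y":0,"z":0.29,"twist":0},
  {"x":-0.01,"y":0,"z":0.315,"twist":0},
  {"x":-0.01,"y":0,"z":0.325,"twist":0},
  {"x":-0.01,"y":0,"z":0.325,"twist":0},
])

```text
time: 54.85
ee_pos: [0.5635, -0.3301, 0.2426]
tcp_rot: [-0.886, -3.013, -0.0]
ft_force: [-2.7, 2.2, 4.3]
finger_gap: 0.0003
grip_force: 2.3
```

Emit:
send_rows([
  {"x":0,"y":0,"z":0.01,"twist":0},
  {"x":0,"y":0,"z":0.01,"twist":0},
])

```text
time: 55.1
ee_pos: [0.5635, -0.3301, 0.2423]
tcp_rot: [0.886, 3.013, -0.0]
ft_force: [-4.6, 2.9, 8.4]
finger_gap: 0.0004
grip_force: 4.3
```

Emit:
send_rows([
  {"x":0,"y":0,"z":0.01,"twist":0},
  {"x":0,"y":0,"z":0.01,"twist":0},
])

```text
time: 55.35
ee_pos: [0.5636, -0.3301, 0.2423]
tcp_rot: [0.886, 3.012, -0.001]
ft_force: [-5.8, 3.2, 13.6]
finger_gap: 0.0004
grip_force: 6.8
```

Emit:
send_rows([
  {"x":0,"y":0,"z":0,"twist":0},
  {"x":0,"y":0,"z":0,"twist":0},
  {"x":0,"y":0,"z":0,"twist":0},
  {"x":0,"y":0,"z":0,"twist":0},
  {"x":0,"y":0,"z":0,"twist":0},
  {"x":0,"y":0,"z":0,"twist":0},
  {"x":0,"y":0,"z":0,"twist":0},
  {"x":0,"y":0,"z":0,"twist":0},
])

```text
time: 56.35
ee_pos: [0.5636, -0.3301, 0.2423]
tcp_rot: [0.886, 3.012, -0.001]
ft_force: [-5.3, 2.8, 13.3]
finger_gap: 0.0005
grip_force: 6.8
```

Emit:
send_rows([
  {"x":0,"y":0,"z":-0.06,"twist":0},
  {"x":0,"y":0,"z":-0.12,"twist":0},
  {"x":0,"y":0,"z":-0.18,"twist":0},
  {"x":0,"y":0,"z":-0.3,"twist":0},
  {"x":0,"y":0,"z":-0.5,"twist":0},
  {"x":0,"y":0,"z":-0.5,"twist":0},
  {"x":0.5,"y":0,"z":-0.5,"twist":0},
  {"x":0.95,"y":0,"z":-0.5,"twist":0},
  {"x":0.95,"y":0,"z":-0.5,"twist":0},
  {"x":0.95,"y":0,"z":-0.5,"twist":0},
])

```text
time: 57.6
ee_pos: [0.4438, -0.253, 0.3145]
tcp_rot: [0.886, 3.013, -0.0]
ft_force: [-0.0, 0.1, 0.9]
finger_gap: 0.0009
grip_force: 0.0
```

```bash
python3 -c "
from h import *
st();pack();go(GAUGE,-80,0,67)
c=robot.capture('scene');P=cloud(c);L=loc(GAUGE,P[...,:2].reshape(-1,2)).reshape(P.shape[:2]+(2,))
q=(P[...,2]>.2)&(P[...,2]<.3)&(abs(L[...,1])<25)&(abs(L[...,0]-15)<25)
print('knob top',q.sum(),P[q][:,2].max())
"
```

```text
t 57.6 pos [ 0.4438 -0.253   0.3145] yaw 147.23 tilt [ 0.001 -0.001 -1.   ] rack [-318.8 -431. ] gauge [-1.257e+02 -1.000e-01] F [-0.   0.1  0.9] gap 0.0009 grip 0.0 q [-0.54  0.17  1.52  0.    1.45 -1.54]
pack 291 [-110.7479105   -29.53751199] [-61.48576125  29.51394993] 0.09597350276921746
near end profile -125.. [146 145 145 145 144 144 144 143 143 143 142 140 136 130 123 112 100  87
  74  63  54  48  46  47  51  57  64  70  75  79]
-> -80,0,67: x -0.295 y 0.000 z 1.650 twist 0.000
knob top 251 0.27224613486230076
```

Emit:
send_rows([
  {"x":0,"y":0,"z":0.35,"twist":0},
  {"x":0,"y":0,"z":0.7,"twist":0},
  {"x":0,"y":0,"z":0.9,"twist":0},
  {"x":-0.15,"y":0,"z":0.95,"twist":0},
  {"x":-0.295,"y":0,"z":0.95,"twist":0},
  {"x":-0.295,"y":0,"z":0.95,"twist":0},
], gripper=0.75)

```text
time: 58.45
ee_pos: [0.483, -0.2783, 0.1707]
tcp_rot: [-0.886, -3.013, -0.0]
ft_force: [-0.6, 0.1, -0.2]
finger_gap: 0.0578
grip_force: 0.0
```

```bash
python3 -c "
from h import *
st();go(GAUGE,-80,0,68)"
```

```text
t 58.45 pos [ 0.483  -0.2783  0.1707] yaw 147.22 tilt [-0.  0. -1.] rack [-295.3 -471.3] gauge [-79.   -0.1] F [-0.6  0.1 -0.2] gap 0.0578 grip 0.0 q [-0.54  0.32  1.67  0.    1.15 -1.54]
-> -80,0,68: x 0.006 y 0.000 z 0.684 twist 0.000
```

Emit:
send_rows([
  {"x":0,"y":0,"z":0.1,"twist":0},
  {"x":0,"y":0,"z":0.2,"twist":0},
  {"x":0,"y":0,"z":0.25,"twist":0},
  {"x":0,"y":0,"z":0.3,"twist":0},
  {"x":0,"y":0,"z":0.45,"twist":0},
  {"x":0,"y":0,"z":0.6,"twist":0},
  {"x":0,"y":0,"z":0.68,"twist":0},
  {"x":0,"y":0,"z":0.68,"twist":0},
])

```text
time: 59.45
ee_pos: [0.4807, -0.2768, 0.0695]
tcp_rot: [-0.886, -3.013, -0.001]
ft_force: [-0.6, -0.3, -0.0]
finger_gap: 0.0795
grip_force: 0.0
```

Emit:
send_rows([
  {"x":0,"y":0,"z":0,"twist":0},
  {"x":0,"y":0,"z":0,"twist":0},
  {"x":0,"y":0,"z":0,"twist":0},
  {"x":0,"y":0,"z":0,"twist":0},
  {"x":0,"y":0,"z":0,"twist":0},
  {"x":0,"y":0,"z":0,"twist":0},
], gripper=-1, newtons=45)

```text
time: 60.2
ee_pos: [0.4815, -0.2773, 0.0708]
tcp_rot: [0.886, 3.013, -0.0]
ft_force: [-0.1, 0.5, 6.0]
finger_gap: 0.0594
grip_force: 44.8
```

Emit:
send_rows([
  {"x":0,"y":0,"z":-0.02,"twist":0},
  {"x":0,"y":0,"z":-0.05,"twist":0},
  {"x":0,"y":0,"z":-0.07,"twist":0},
  {"x":0,"y":0,"z":-0.07,"twist":0},
])

```text
time: 60.7
ee_pos: [0.4811, -0.277, 0.0807]
tcp_rot: [0.886, 3.014, 0.0]
ft_force: [-0.1, 1.5, -2.1]
finger_gap: 0.0595
grip_force: 44.8
```

```bash
python3 -c "
from h import *
st();bins(GAUGE);go(GAUGE,-214,0,78)"
```

```text
t 60.7 pos [ 0.4811 -0.277   0.0807] yaw 147.23 tilt [ 0.  0. -1.] rack [-296.4 -469.3] gauge [-81.3  -0. ] F [-0.1  1.5 -2.1] gap 0.0595 grip 44.8 q [-0.54  0.41  1.8   0.    0.94 -1.54]
20 40 [102.9 175.4 212.2]
35 26 [ 62.5 106.7 108.7]
50 27 [ 74.5 107.1 109. ]
65 32 [ 85.4 107.7 200.6]
80 97 [105.1 137.  217.2]
95 121 [106.5 149.9 231.3]
110 58 [ 63.9 175.7 203.5]
125 51 [105.4 175.9 203.2]
140 41 [107.9 214.2 218.6]
155 19 [213.4 215.7 217.3]
-> -214,0,78: x 0.884 y 0.000 z 0.017 twist 0.000
```

Emit:
send_rows([
  {"x":0.15,"y":0,"z":0,"twist":0},
  {"x":0.35,"y":0,"z":0,"twist":0},
  {"x":0.55,"y":0,"z":0,"twist":0},
  {"x":0.75,"y":0,"z":0,"twist":0},
  {"x":0.95,"y":0,"z":0,"twist":0},
  {"x":0.97,"y":0,"z":-0.1,"twist":0},
  {"x":0.97,"y":0,"z":-0.3,"twist":0},
  {"x":0.97,"y":0,"z":-0.45,"twist":0},
  {"x":0.97,"y":0,"z":-0.45,"twist":0},
])

```text
time: 61.88
ee_pos: [0.3597, -0.1989, 0.1493]
tcp_rot: [0.885, 3.01, -0.001]
ft_force: [-0.0, -0.4, -1.7]
finger_gap: 0.0597
grip_force: 44.8
```

```bash
sed -i 's/^MAT=.*/MAT=(np.array([.5310,-.0880]),np.radians(.5))/' h.py; python3 -c "
from h import *
st();bins(GAUGE);go(MAT,-55.5,0,145)"
```

```text
t 61.88 pos [ 0.3597 -0.1989  0.1493] yaw 147.23 tilt [ 0.004 -0.002 -1.   ] rack [-369.1 -344.6] gauge [-2.257e+02 -1.000e-01] F [-0.  -0.4 -1.7] gap 0.0597 grip 44.8 q [-0.53  0.12  2.01  0.    1.01 -1.53]
20 35 [175.  176.4 247.6]
35 24 [174.3 176.3 178. ]
50 21 [174.9 176.3 177.6]
65 25 [174.3 175.8 177.2]
80 22 [174.  175.5 177.2]
95 20 [174.4 175.4 176.8]
110 37 [ 61.1 174.9 177.9]
125 45 [ 61.8  65.8 176.6]
140 25 [60.8 63.4 65.7]
155 22 [61.9 63.2 65.5]
-> -55.5,0,145: x -0.258 y 1.037 z 0.021 twist -0.370
```

Emit:
send_rows([
  {"x":-0.05,"y":0.2,"z":0,"twist":0},
  {"x":-0.12,"y":0.45,"z":0,"twist":-0.05},
  {"x":-0.18,"y":0.7,"z":0,"twist":-0.13},
  {"x":-0.24,"y":0.95,"z":0,"twist":-0.21},
  {"x":-0.258,"y":1,"z":0,"twist":-0.29},
  {"x":-0.258,"y":1,"z":0,"twist":-0.35},
  {"x":-0.258,"y":1,"z":0,"twist":-0.37},
  {"x":-0.258,"y":1,"z":0,"twist":-0.37},
])

```text
time: 62.92
ee_pos: [0.4719, -0.0931, 0.1472]
tcp_rot: [0.013, -3.14, -0.001]
ft_force: [0.2, -0.3, -1.0]
finger_gap: 0.0596
grip_force: 44.8
```

```bash
python3 -c "
from h import *
st();go(MAT,-55.5,0,14)"
```

```text
t 62.92 pos [ 0.4719 -0.0931  0.1472] yaw -179.54 tilt [-0.002  0.    -1.   ] rack [-221.2 -301.2] gauge [-188.8  149.6] F [ 0.2 -0.3 -1. ] gap 0.0596 grip 44.8 q [-0.22  0.23  1.87  0.    1.04 -1.8 ]
-> -55.5,0,14: x -0.026 y 0.030 z 0.888 twist -0.000
```

Emit:
send_rows([
  {"x":-0.026,"y":0.03,"z":0.2,"twist":0},
  {"x":-0.026,"y":0.03,"z":0.45,"twist":0},
  {"x":-0.026,"y":0.03,"z":0.68,"twist":0},
  {"x":-0.026,"y":0.03,"z":0.83,"twist":0},
  {"x":-0.026,"y":0.03,"z":0.885,"twist":0},
  {"x":-0.026,"y":0.03,"z":0.885,"twist":0},
  {"x":-0.026,"y":0.03,"z":0.885,"twist":0},
])

```text
time: 63.8
ee_pos: [0.4772, -0.0888, 0.0162]
tcp_rot: [-0.014, 3.139, -0.001]
ft_force: [0.1, -0.1, -2.7]
finger_gap: 0.0594
grip_force: 44.8
```

Emit:
send_rows([
  {"x":0,"y":0,"z":0.012,"twist":0},
  {"x":0,"y":0,"z":0.02,"twist":0},
  {"x":0,"y":0,"z":0.02,"twist":0},
])

```text
time: 64.18
ee_pos: [0.4763, -0.0885, 0.0124]
tcp_rot: [-0.015, 3.141, 0.0]
ft_force: [-0.3, 0.8, -0.2]
finger_gap: 0.06
grip_force: 44.8
```

Emit:
send_rows([
  {"x":0,"y":0,"z":0.007,"twist":0},
  {"x":0,"y":0,"z":0.007,"twist":0},
])

```text
time: 64.42
ee_pos: [0.4765, -0.0886, 0.0119]
tcp_rot: [-0.014, 3.141, -0.0]
ft_force: [-1.9, 0.4, 5.4]
finger_gap: 0.0602
grip_force: 44.9
```

Emit:
send_rows([
  {"x":0,"y":0,"z":0,"twist":0},
  {"x":0,"y":0,"z":0,"twist":0},
  {"x":0,"y":0,"z":0,"twist":0},
  {"x":0,"y":0,"z":0,"twist":0},
], gripper=0.9)

```text
time: 64.92
ee_pos: [0.4763, -0.0886, 0.0112]
tcp_rot: [0.014, -3.141, -0.0]
ft_force: [0.0, 0.5, 0.4]
finger_gap: 0.0866
grip_force: 0.0
```

Emit:
send_rows([
  {"x":0,"y":0,"z":-0.2,"twist":0},
  {"x":0,"y":0,"z":-0.5,"twist":0},
  {"x":0,"y":0,"z":-0.9,"twist":0},
  {"x":0.5,"y":-0.5,"z":-1,"twist":0},
  {"x":0.8,"y":-1,"z":-1,"twist":0},
  {"x":0.8,"y":-1,"z":-1,"twist":0},
  {"x":0.8,"y":-1,"z":-1,"twist":0},
  {"x":0.8,"y":-1,"z":-1,"twist":0},
])

```text
time: 65.92
ee_pos: [0.3578, -0.2396, 0.1612]
tcp_rot: [-0.012, 3.141, 0.001]
ft_force: [-0.1, 0.9, 0.4]
finger_gap: 0.0871
grip_force: 0.0
```

```bash
python3 -c "
from h import *
st();pack();block()
c=robot.capture('top');cv2.imwrite('pics/end.png',cv2.resize(c['color'][100:290,210:420],None,fx=3,fy=3))"
```

```text
t 65.92 pos [ 0.3578 -0.2396  0.1612] yaw -179.56 tilt [ 0.     0.001 -1.   ] rack [-389.4 -380. ] gauge [-205.3  -35.4] F [-0.1  0.9  0.4] gap 0.0871 grip 0.0 q [-0.62  0.14  1.95  0.    1.05 -2.2 ]
pack 341 [-109.96760211  -28.36593687] [-58.00772043  27.01486852] 0.06281362001950552
near end profile -125.. [144 144 143 143 142 142 142 142 142 141 140 139 136 134 131 131 132 137
 144 153 161 168 172 175 177 177 177 176 174 173]
top 1085 ((0.5333097577095032, -0.08774550259113312), (0.058367930352687836, 0.16628310084342957), 89.69447326660156) 0.03799573314328941
scene 827 ((0.5350220203399658, -0.0860210657119751), (0.16979964077472687, 0.06484249234199524), 0.24870680272579193) 0.037685148910276633
```

View pics/end.png

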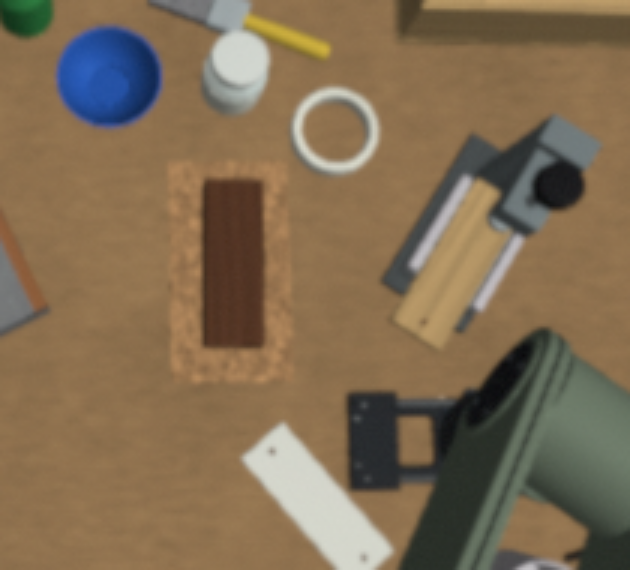

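The block lies wholly on the mat (crop (233,263)), the pack is flush in the gauge (crop (455,265)), and nothing else has been disturbed. I hand the job in.

```bash
python3 -c "
from workcell import robot
print(robot.finish_job())"
```

```text
the job is handed in; nothing more can be done
None
```

The job is handed in: the three slats are in one flush pack on the anvil, the foot was pressed onto the block and held for over a second and sprang back up, and the block is wholly on its mat; no verdict was returned.

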